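# Mount a tube carrier on the shaker and lock its quarter-turn stud

### The job

Mount the white four-bore tube carrier on the shaker: set it down gently on the platform over the two locating pins, then push its blue winged stud in and turn it a quarter turn clockwise until it locks, so that it stays in by itself when you let go. Feel for the slot with light pressure instead of leaning on the platform, and leave everything else on the bench where it stands.

Things in the scene. Friction and masses are not known exactly. Their poses are not given: they have to be found in the camera images.
- carrier: White plastic tube carrier, a block 56 mm (its x) by 186 mm (its y) by 60 mm high, 0.38 to 0.56 kg. Four empty 30 mm tube bores along y, the blue stud in the middle of its top. Origin: centre of the underside. Grip it from above across the 56 mm, at the black pads in the middle of its long sides; the stud's head then stands between the fingers, 37 mm above the block's top.
- hole (a point): One of two 11.4 mm square holes, 13 mm deep, in the carrier's underside that take the shaker's pins: this point is the middle of its mouth, at y = +54 mm of the carrier; the other lies at y = -54 mm. The carrier fits the pins either way round.
- stud_wing (a point): Centre of the stud's blue wing, the grip: 34 mm long (this point's x), 12 mm thick (y), 20 mm high, on a black disc 30 mm across, 5 mm thick. The point is 10 mm above the disc's top; with the stud up the disc's underside is 12 mm above the carrier's top, the point 87 mm above the carrier's underside. z up.
- stud_foot (a point): Underside of the cross-bar on the foot of the stud's shank, on its axis: a steel bar 22 x 5 mm, 4 mm thick, parallel to the wing. With the stud up it is hidden 1 mm inside the carrier's underside.
- stud_push (a joint): How far the stud is pushed in, m: 0 = up, 0.0115 = bottomed. A spring lifts it: 5 N at 0, 8.5 N at the bottom. Off the slot the cross-bar meets the receptacle's face at 0.001 and goes no further; over the slot it goes to the bottom. It can turn only beyond 0.0095, so hold it down while turning. Let go in the locking notch it rises to 0.0075 and stays; elsewhere it is not locked.
- stud_turn (a joint): Turn of the stud in the carrier, rad, growing clockwise seen from above; 0 = wing straight across the carrier (along its x, in line with the black marks on its top). Up, it turns easily. Once through the slot it turns clockwise only: 1.48 rad (85 degrees) from the slot's middle to the middle of the locking notch, which takes the bar within 0.1 rad; a solid stop ends the turn at about 1.6 rad.
- shaker: Bench-top orbital shaker, switched off and standing fast: white 240 x 240 mm housing, 220 x 220 mm aluminium platform on top. Origin: centre of its underside on the bench. The platform's small bearings do not stand more than 60 N from the carrier and its stud, all contacts added up: weight, pressing, side loads, and turning hard against the stop.
- seat (a point): Middle of the platform's top face, 104 mm above the bench; axes as the shaker's, z up. The middle of the carrier's underside belongs here, its long side along this y.
- pin (a point): Foot, on the platform, of one of its two steel locating pins, at y = +54 mm of the seat; the other stands at y = -54 mm. Each is 10 mm across and 10 mm high, the top 4 mm tapering to 4 mm across.
- slot (a point): Middle of the brass receptacle plate, flush in the platform's middle (same point as the seat, and the same axes: it does not turn with the plate). Its slot, 25 x 7 mm, lies roughly along x, but the plate may sit turned up to 0.55 rad either way; no reading tells. Look before the carrier covers it, or press the stud lightly and turn it until it drops in. The stud enters within about 0.08 rad.
- micro_block: Blue block with many small holes, 56 x 110 x 45 mm, origin under its centre: not to be touched.
- adapter_a: White three-bore tube adapter, 86 x 86 x 100 mm with two upright tabs to 140 mm and one green-capped tube, origin under its centre: stays where it is.
- adapter_b: White three-bore tube adapter as adapter_a, empty, origin under its centre: stays where it is.
- tip_box: Orange and clear pipette-tip box, 85 x 122 x 62 mm, origin under its centre: stays where it is.
- bottle: Amber bottle with blue cap, 72 mm across, 160 mm high, origin under its centre: stays where it is.
- beaker: Glass beaker, 70 mm across, 90 mm high, origin under its centre: stays where it is.
- marker: Grey pen with a black cap, 130 mm long, 13 mm thick, lying, origin under its centre: stays where it is.

How it is judged (in metres and radians):
On the way, in this order (a step that is already met when the one before it is completed fails the run):
1. the carrier sits home on the platform over both pins, with the stud still up (horizontal distance between carrier and seat below 0.004 m and z of carrier in the frame of seat between -0.002 and 0.002 m and angle between the y axis of carrier and the y axis of seat, either way round below 0.05 rad and value of joint stud_push below 0.003 m), for 0.2 s.
2. the stud is pushed in through the slot (value of joint stud_push above 0.009 m and z of carrier in the frame of seat below 0.002 m), for 0.1 s.
At the end, for the whole second after the job is handed in: The carrier sits level and home on the platform over both pins (within 4 mm and 0.05 rad, underside within 2 mm of the platform), at rest, and its stud, let go, stays by itself in the locking notch: pushed in between 6.2 and 8.8 mm (horizontal distance between carrier and seat below 0.004 m and z of carrier in the frame of seat between -0.002 and 0.002 m and angle between the y axis of carrier and the y axis of seat, either way round below 0.05 rad and angle between carrier's own z axis and vertical below 0.03 rad and value of joint stud_push between 0.0062 and 0.0088 m and linear speed of carrier below 0.01 m/s); the robot touches nothing.
It fails at once if the carrier and its stud load the shaker with more than 60 N, all contacts added up (contact force between carrier and shaker above 60 N).
It fails at once if a bystander is moved more than 20 mm or knocked over (distance of any of micro_block, adapter_a, adapter_b, tip_box, bottle, beaker, marker from where it was at the start of the episode above 0.02 m or angle between any of bottle, beaker, adapter_a, adapter_b, tip_box, micro_block's own z axis and vertical above 0.5 rad).
It also fails if it takes over 72 s, if anything falls off the work surface, if the arm or the gripper's body presses on something with over 40 N, if the wrist force passes 120 N, or if a joint passes its speed limit or range.

### The arm

A 6-joint arm with a two-finger parallel gripper is mounted at the origin on the work surface. World frame = base frame: x ahead of the robot, y to its left, z up, the work surface at z = 0. Lengths are in m, angles in degrees, forces in N, time in s.
With the tool pointing down it reaches from about 0.3 to 0.75 m from the base axis. Payload 8.5 kg.
Tool frame: the origin (TCP) lies midway between the tips of the shut fingers; the grasp point (between the pads) lies 19 mm behind it; y points along the fingers, x is the direction in which the jaws open and shut, and the axes are right-handed (so a half turn about y gives the same grasp; the last joint's range is limited). The gripper opens to 85 mm and grips with 20 to 120 N. Pads are 22 mm wide; open, the fingers measure 114 mm over their backs; the gripper's body (76 mm by 85 mm) begins 54 mm behind the grasp point. The pads swing forward as they close: fully open they stand 13 mm farther back than shut.
Start: joints at [-83.784, 21.807, 74.336, -0, 83.858, -12.336], TCP at [0.175, -0.521, 0.231] pointing down, gripper open.
Joint ranges: [-178.18, 178.18], [-50.72, 133.34], [12.68, 142.11], [-81.47, 261.47], [9.98, 163.14], [-165.26, 165.26]. Speed limits (degrees/s): [136.94, 136.94, 180, 180, 180, 180].

### API

Orientations are given as a 3x3 rotation matrix whose columns are the frame's x, y, z axes.
In Python, from rig import env gives the robot as it stands.
- The arm moves only by the tool carry_out, never from a script. Its argument "plan" is a list of rows, each a list of 3 entries, a list of its own where there are three numbers: the shift along the tool's x, y, z in m, then the turn, a rotation vector about the tool's x, y, z in degrees, then the finger opening in m, from 0 to 0.0854. In form: [[[dx, dy, dz], [ax, ay, az], jaw], ...]. A call has 1 to 8 rows; each row shifts and turns the commanded pose from where the row before left it, along the tool's axes as they then stand; what a row does not reach is not made up. A row lasts 1/8 s, in which the tool goes at most 62.5 mm and 10.7 degrees, less where a joint would pass 70% of its speed; a pose out of reach is approached as far as the arm can. A call is refused whole if a number of a shift passes 0.0625 or a number of a turn 10.7, either way. A call with a gripper value outside its range is refused whole. The fingers move at their own pace and stop on an object; "force" is the grip in N (left out, the last holds). Time passes only in rows, so rows that do not move let the fingers close. It gives the time, the measured TCP pose, the force and the opening at its end, in the units of the state.
- env.observe(): the state, without advancing time (a new reading comes with each control period).
- env.get_image(name): name is "scene" or "top" or "wrist"; returns a dict with "image" (384x512x3 uint8, red, green, blue), "vfov" (degrees; the focal length in pixels is half the picture's height over the tangent of half this angle, whatever the lens; pixels are square), "cx", "cy" (the principal point, pixels), "rvec" (rotation vector, rad) and "tvec" (3), from world to camera coordinates, as OpenCV has them; the wrist camera has in their place "tool_from_camera" (4x4, takes a point from camera to tool coordinates, whose origin is the TCP and whose axes are the tool frame's). Camera axes: x right, y down, z forward; pixel columns grow to the right and rows downward; lengths in m; the calibration is good to about 2 mm. The wrist camera is an equidistant fisheye: a pixel r from the principal point sees the ray r / f radians off the axis. A picture is of the moment at which its call begins: read the wrist's pose just before it. There is no depth.
- env.close_job(): hands the job in, once; it reports no verdict.
Trained networks look in a picture, given as the dict that the camera call returned (one of the last four; its "shot" number tells which), for a name from the list of things; names that differ only in an ending like _2 or _b are one class to them, and where a whole thing is asked for, a point or a joint stands for the part that bears it (a point fixed in the world has none). Each returns a list of dicts, best first, with "conf" (0 to 1); they miss things now and then, are a little off and sometimes report something else, mostly with a low value. They report only what shows in the picture. A call takes as long as a camera call.
- env.outline_of(target, picture): "mask" (384x512 bool, what is visible of it) and "pixel" ([row, column] in pixels, amid what is visible of it).
The state is a dict: "time_s": time; "q": joint angles; "qvel": joint speeds; "joint_efforts": joint torques, N m; "position": TCP position; "tool_rot": TCP orientation; "ft_force": force on the tool from outside, world axes, zero at the start; "wrist_torque": the same for the moment, N m; "grip_width": finger opening in m.
Only numpy, scipy, OpenCV 4.12 (cv2) and the standard library are available. Lean on these libraries where they do the work, as an engineer would, in place of code of your own. Each camera call takes 0.05 s, during which the arm holds its last target.

## Working session

There is one attempt and no reset: what is moved stays moved. The work goes in short steps, Python scripts to look and compute and a tool call to move; the robot and the scene stay as the last step left them, time stands still between calls to the robot, and variables do not carry over. Pictures are saved under pics/ and viewed, and the job is handed in when it is done.

Besides the shell and the picture viewer there is one more tool, called after "Call:" by a JSON object that holds its "op" and its "data". carry_out: Moves the arm, as the interface text tells. Its arguments: {"type":"object","properties":{"plan":{"type":"array","items":{"type":"array"}},"force":{"type":"number"}},"required":["plan"]}

```bash
ls; mkdir -p pics
cat > h.py <<'E'
import numpy as np,cv2
from rig import env
def K(p):
    h,w=p["image"].shape[:2];f=h/2/np.tan(np.radians(p["vfov"])/2)
    return f,p["cx"],p["cy"]
def save(p,n,crop=None,scale=1):
    im=p["image"]
    if crop: r0,r1,c0,c1=crop; im=im[r0:r1,c0:c1]
    im=cv2.resize(im,None,fx=scale,fy=scale,interpolation=cv2.INTER_CUBIC) if scale!=1 else im
    cv2.imwrite("pics/"+n,cv2.cvtColor(im,cv2.COLOR_RGB2BGR))
def ray(p,px,st=None):
    # px=[row,col] -> origin,dir in world
    f,cx,cy=K(p);r,c=px
    if "rvec" in p:
        R=cv2.Rodrigues(np.array(p["rvec"],float))[0];t=np.array(p["tvec"],float).ravel()
        d=R.T@np.array([(c-cx)/f,(r-cy)/f,1]);o=-R.T@t
    else:
        T=np.array(p["tool_from_camera"]);u=np.array([c-cx,r-cy]);rr=np.hypot(*u)+1e-9;th=rr/f
        d=np.r_[np.sin(th)*u/rr,np.cos(th)]
        Rt=np.array(st["tool_rot"]);d=Rt@T[:3,:3]@d;o=np.array(st["position"])+Rt@T[:3,3]
    return o,d/np.linalg.norm(d)
def onz(p,px,z,st=None):
    o,d=ray(p,px,st);return o+d*(z-o[2])/d[2]
def proj(p,X,st=None):
    f,cx,cy=K(p);X=np.array(X,float)
    if "rvec" in p:
        R=cv2.Rodrigues(np.array(p["rvec"],float))[0];q=R@X+np.array(p["tvec"],float).ravel()
        return np.array([cy+f*q[1]/q[2],cx+f*q[0]/q[2]])
    T=np.array(p["tool_from_camera"]);Rt=np.array(st["tool_rot"])
    q=T[:3,:3].T@(Rt.T@(X-np.array(st["position"]))-T[:3,3])
    rho=np.hypot(q[0],q[1]);th=np.arctan2(rho,q[2])
    return np.array([cy+f*th*q[1]/rho,cx+f*th*q[0]/rho])
E
python3 - <<'E'
from h import *
st=env.observe();print({k:np.round(v,3).tolist() for k,v in st.items()})
for n in ["scene","top","wrist"]:
    p=env.get_image(n);save(p,n+"0.png",scale=1.5)
    print(n,K(p),{k:np.round(p[k],4).tolist() for k in p if k!="image"})
    for t in ["carrier","shaker","stud_wing","hole","pin","slot","seat"]:
        try:
            for d in env.outline_of(t,p)[:2]: print(t,round(d["conf"],2),d["pixel"],d["mask"].sum())
        except Exception as e: print(t,e)
E
```

```text
pics
{'time_s': 0.0, 'q': [-83.784, 21.841, 74.385, -0.001, 83.859, -12.335], 'qvel': [0.025, 0.002, 0.097, 0.052, 0.022, -0.026], 'joint_efforts': [0.0, -44.846, -23.127, -0.0, 0.005, 0.0], 'position': [0.175, -0.521, 0.231], 'tool_rot': [[0.318, -0.0, 0.948], [-0.948, 0.001, 0.318], [-0.001, -1.0, 0.0]], 'ft_force': [0.036, 0.339, -0.156], 'wrist_torque': [-0.021, -0.028, -0.017], 'grip_width': 0.086}
scene (np.float64(362.80859298180553), 259.4178656901142, 186.54024918316424) {'vfov': 55.776, 'cx': 259.4179, 'cy': 186.5402, 'rvec': [2.2212, 0.7478, -0.3057], 'tvec': [-0.4897, -0.1554, 1.4468], 'shot': 1}
carrier 0.94 [224.6, 159.4] 1758
carrier 0.64 [184.9, 266.9] 4882
shaker 0.67 [185.5, 267.1] 4867
stud_wing 0.54 [214.7, 158.4] 104
hole 0.77 [227.8, 154.9] 1837
pin 0.86 [183.1, 266.4] 5001
pin 0.59 [289.3, 125.8] 222
slot 0.94 [188.1, 266.8] 5029
seat 0.7 [184.4, 268.4] 4932
seat 0.39 [309.2, 154.5] 1064
top (np.float64(355.1883365661318), 256.6605158777043, 189.484247513352) {'vfov': 56.7876, 'cx': 256.6605, 'cy': 189.4842, 'rvec': [2.1504, -2.1023, 0.1987], 'tvec': [0.0131, 0.6091, 1.1732], 'shot': 2}
carrier 0.66 [245.5, 335.1] 981
shaker 0.56 [195.7, 238.1] 5008
stud_wing 0.65 [246.9, 334.4] 77
hole 0.83 [246.1, 333.7] 1014
hole 0.19 [194.9, 238.9] 4856
pin 0.92 [196.4, 233.1] 5018
slot 0.62 [199.5, 235.2] 4892
seat 0.88 [196.0, 238.7] 5035
wrist (np.float64(297.3186396354542), 255.59898117297087, 193.95338969929074) {'vfov': 65.7065, 'cx': 255.599, 'cy': 193.9534, 'tool_from_camera': [[1.0, 0.0004, 0.0012, 0.0009], [-0.001, -0.3049, 0.9524, -0.1426], [0.0007, -0.9524, -0.3049, 0.0779], [0.0, 0.0, 0.0, 1.0]], 'shot': 3}
```

View pics/scene0.png

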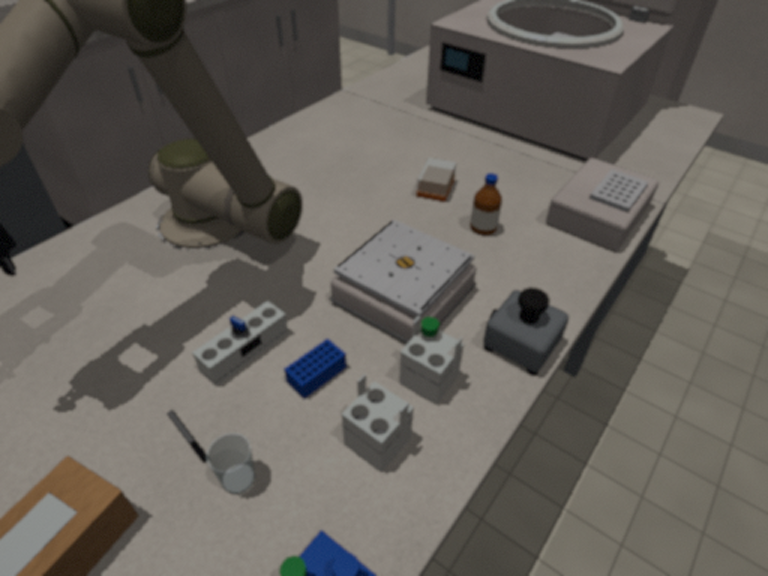

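View pics/top0.png

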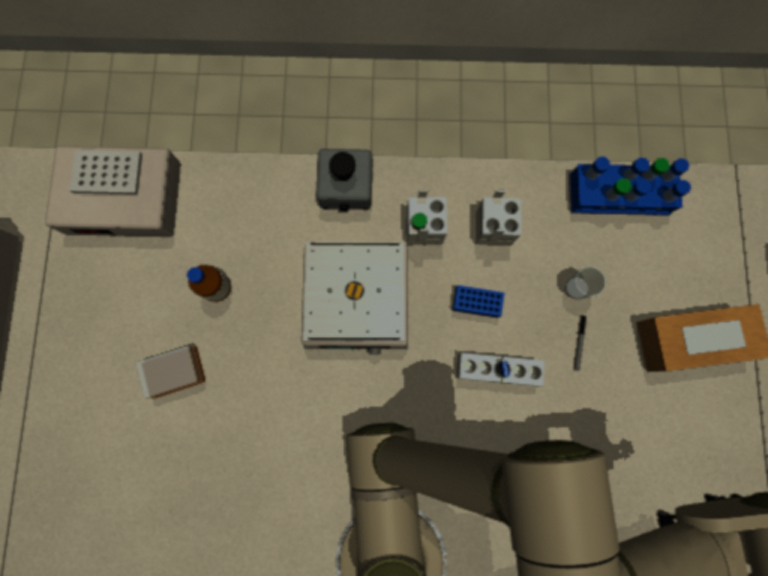

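View pics/wrist0.png

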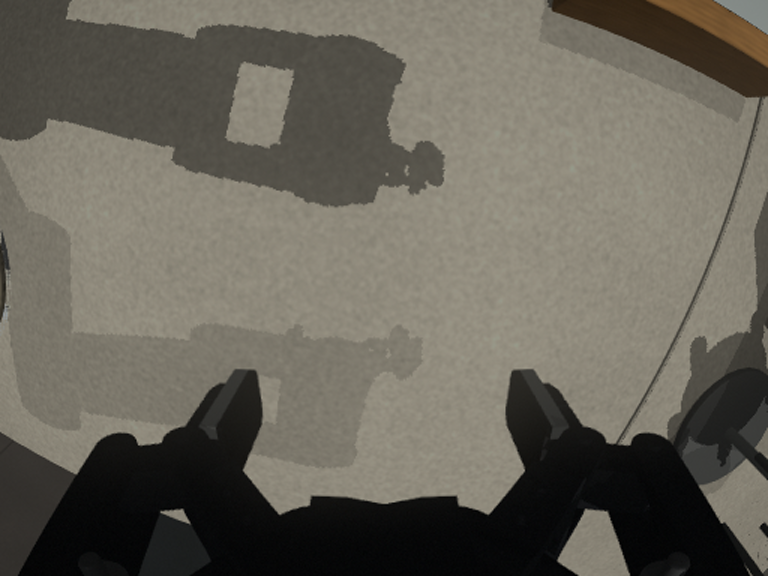

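Run:
```python
from h import *
p=env.get_image("top");s=env.get_image("scene")
save(p,"t1.png",(155,265,195,375),4.3)
save(s,"s1.png",(140,260,120,320),4)
for nm,q in (("top",p),("scene",s)):
  for t,z in (("carrier",.06),("shaker",.104),("stud_wing",.087)):
    ds=env.outline_of(t,q)
    if not ds: continue
    d=ds[0];print(nm,t,d["conf"],onz(q,d["pixel"],z).round(4))
    if t!="stud_wing":
        m=d["mask"].astype(np.uint8);c=max(cv2.findContours(m,0,1)[0],key=cv2.contourArea)
        r=cv2.minAreaRect(c);print(r); print([onz(q,[y,x],z)[:2].round(4).tolist() for x,y in cv2.boxPoints(r)])
```

```text
top carrier 0.8 [ 0.4279 -0.2419  0.06  ]
((333.04510498046875, 246.00413513183594), (57.49019241333008, 17.20178985595703), 5.194429397583008)
[[0.3992, -0.1348], [0.4562, -0.1402], [0.4431, -0.3329], [0.3863, -0.3259]]
top shaker 0.82 [0.577  0.0876 0.104 ]
((235.5, 198.5), (73.0, 71.0), 90.0)
[[0.6895, 0.2198], [0.6951, -0.0194], [0.4505, -0.023], [0.4454, 0.2073]]
top stud_wing 0.44 [ 0.427  -0.2266  0.087 ]
scene carrier 0.76 [ 0.4289 -0.2477  0.06  ]
((159.453857421875, 226.36923217773438), (30.960145950317383, 66.74410247802734), 52.12501525878906)
[[0.3732, -0.3361], [0.369, -0.1253], [0.4918, -0.1642], [0.4833, -0.3589]]
scene shaker 0.91 [0.6061 0.0502 0.104 ]
((268.6560363769531, 185.63058471679688), (86.51261901855469, 72.46629333496094), 28.610462188720703)
[[0.5055, -0.0938], [0.3812, 0.2349], [0.7216, 0.2031], [0.7773, -0.0868]]
scene stud_wing 0.33 [0.5888 0.0624 0.087 ]
```

View pics/t1.png

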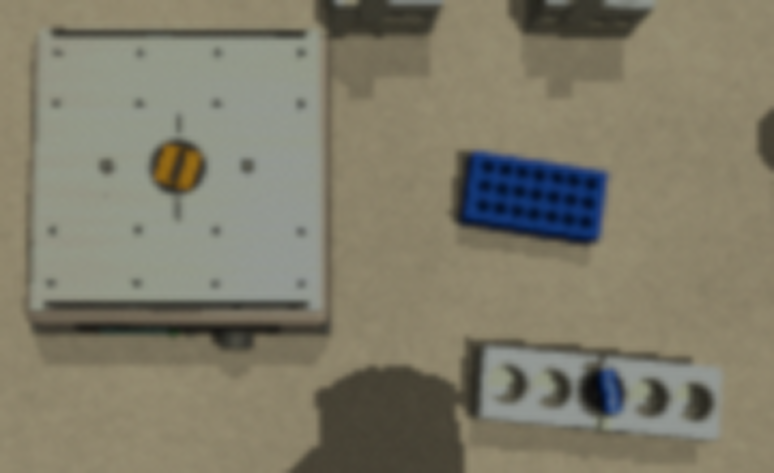

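View pics/s1.png

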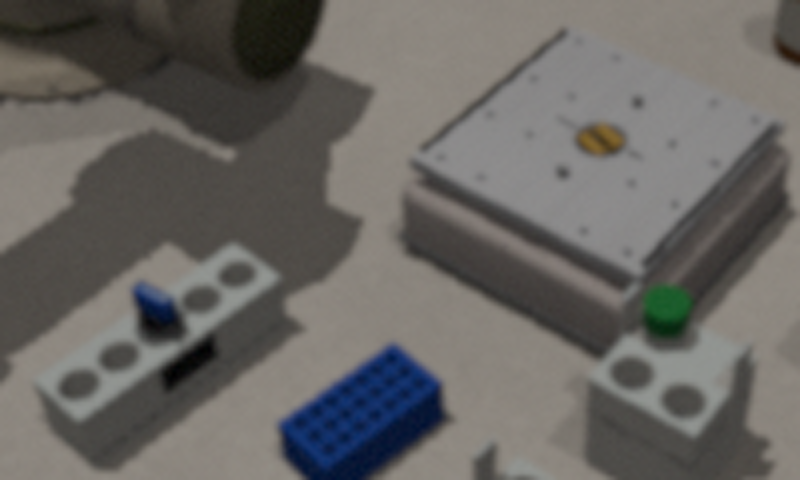

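Call:
{"op": "carry_out", "data": {"plan": [[[0,0,0],[0,-9.5,0],0.0854],[[0,0,0],[0,-9.5,0],0.0854],[[0,0,0],[0,-9.5,0],0.0854],[[0,0,0],[0,-9.5,0],0.0854],[[0,0,0],[0,-9.5,0],0.0854],[[0,0,0],[0,-9.5,0],0.0854],[[0,0,0],[0,-9.5,0],0.0854]]}}

```text
time_s: 2.48
position: [0.175, -0.5214, 0.2313]
tool_rot: [[0.997, 0.0, 0.081], [-0.081, 0.0, 0.997], [0.0, -1.0, 0.0]]
ft_force: [0.6, -0.4, -0.9]
grip_width: 0.0854
```

```bash
cat >> h.py <<'E'
def go(target,st=None):
    st=st or env.observe();R=np.array(st["tool_rot"]);d=R.T@(np.array(target)-np.array(st["position"]))
    yaw=np.degrees(np.arctan2(R[1,0],R[0,0]))
    print("pos",np.round(st["position"],4),"yaw",yaw.round(2),"tilt",R[2].round(4),"shift tool",d.round(4),"F",np.round(st["ft_force"],1),"tq",np.round(st["wrist_torque"],2),"w",round(st["grip_width"],4),"q",np.round(st["q"],1),"t",st["time_s"])
E
python3 -c "
from h import *
go([.427,-.235,.26])"
```

```text
pos [ 0.175  -0.5214  0.2313] yaw -4.64 tilt [ 0.e+00 -1.e+00  1.e-04] shift tool [ 0.228  -0.0287  0.3058] F [ 0.6 -0.4 -0.9] tq [ 0.06 -0.    0.03] w 0.0854 q [-83.8  21.8  74.3   0.   83.9 -79.1] t 2.475
```

Call:
{"op": "carry_out", "data": {"plan": [[[0.0285,-0.0036,0.038],[0,0,0],0.0854],[[0.0285,-0.0036,0.038],[0,0,0],0.0854],[[0.0285,-0.0036,0.038],[0,0,0],0.0854],[[0.0285,-0.0036,0.038],[0,0,0],0.0854],[[0.0285,-0.0036,0.038],[0,0,0],0.0854],[[0.0285,-0.0036,0.038],[0,0,0],0.0854],[[0.0285,-0.0036,0.038],[0,0,0],0.0854],[[0,0,0],[0,0,0],0.0854]]}}

```text
time_s: 3.48
position: [0.3981, -0.2716, 0.2569]
tool_rot: [[0.997, 0.001, 0.082], [-0.082, -0.0, 0.997], [0.001, -1.0, -0.0]]
ft_force: [-0.6, 0.7, 0.5]
grip_width: 0.0853
```

Run:
```python
from h import *
go([.427,-.235,.26])
st=env.observe();p=env.get_image("wrist");save(p,"w1.png",scale=1.5)
np.save("w1.npy",p["image"])
for t,z in (("carrier",.06),("stud_wing",.097)):
    for d in env.outline_of(t,p)[:2]:
        print(t,d["conf"],d["pixel"],onz(p,d["pixel"],z,st).round(4))
```

```text
pos [ 0.3981 -0.2716  0.2569] yaw -4.71 tilt [ 7.e-04 -1.e+00 -2.e-04] shift tool [ 0.0258 -0.0031  0.0388] F [-0.6  0.7  0.5] tq [-0.04 -0.01  0.05] w 0.0853 q [-48.4  13.8  81.9   0.   84.3 -43.7] t 3.475
carrier 0.68 [137.2, 272.5] [ 0.4208 -0.237   0.06  ]
stud_wing 0.83 [139.2, 278.0] [ 0.4245 -0.2349  0.097 ]
stud_wing 0.34 [27.2, 483.3] [ 0.6968 -0.0976  0.097 ]
```

View pics/w1.png

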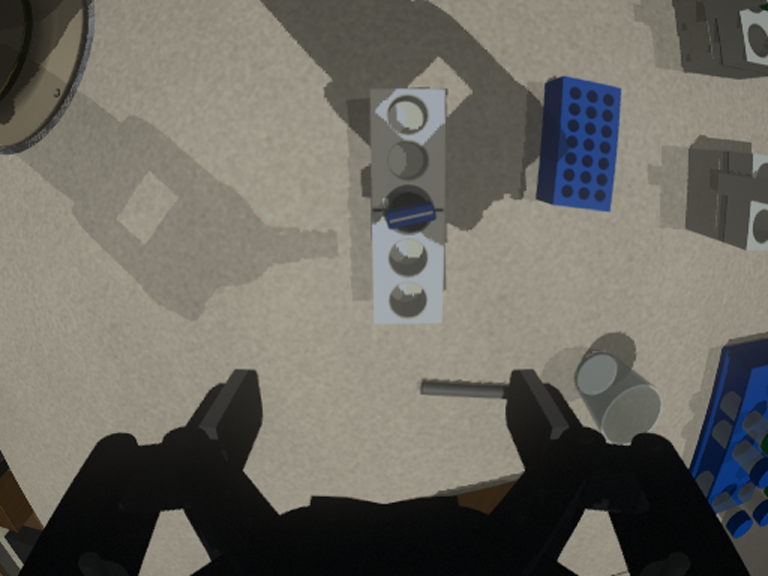

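Run:
```python
from h import *
st=env.observe();p=env.get_image("wrist");np.save("w.npy",p["image"])
C={}
for n,(x,y) in dict(TL=(371,88),TR=(446,90),BL=(374,323),BR=(441,322)).items():
    C[n]=onz(p,[y/1.5,x/1.5],.06,st);print(n,C[n].round(4))
for x,y in ((407,115),(407,300)): print('bore',onz(p,[y/1.5,x/1.5],.06,st).round(4))
for x,y in ((389,216),(433,208)): print('wing',onz(p,[y/1.5,x/1.5],.095,st).round(4))
print(sum(C.values())/4, np.linalg.norm(C['TL']-C['TR']),np.linalg.norm(C['TL']-C['BL']))
v=C['TL']+C['TR']-C['BL']-C['BR'];print(np.degrees(np.arctan2(-v[0],v[1])))
save(p,"w1z.png",(50,225,230,320),4)
```

```text
TL [ 0.3983 -0.1473  0.06  ]
TR [ 0.454  -0.1527  0.06  ]
BL [ 0.3839 -0.3325  0.06  ]
BR [ 0.4388 -0.3365  0.06  ]
bore [ 0.4232 -0.1702  0.06  ]
bore [ 0.4122 -0.3149  0.06  ]
wing [ 0.4033 -0.241   0.095 ]
wing [ 0.4339 -0.2379  0.095 ]
[ 0.41874232 -0.24222138  0.06      ] 0.05594733878692042 0.18575771796431023
-4.591712123271842
```

View pics/w1z.png

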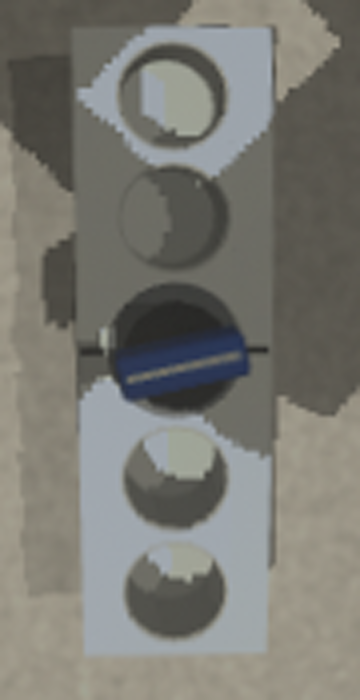

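```bash
python3 -c "
from h import *
go([.4187,-.2422,.028])"
```

```text
pos [ 0.3962 -0.2743  0.2564] yaw -5.01 tilt [-3.e-04 -1.e+00  0.e+00] shift tool [0.0197 0.2284 0.0339] F [-0.1 -0.4 -0.7] tq [0.01 0.04 0.03] w 0.0856 q [-48.8  13.9  81.9  -0.   84.3 -43.8] t 3.675
```

Run:
```python
from h import *
for i in range(3):
    go([.4187,-.2422,.028]); p=env.get_image("wrist")
st=env.observe();p=env.get_image("wrist")
C={}
for n,(x,y) in dict(TL=(371,88),TR=(446,90),BL=(374,323),BR=(441,322)).items():
    C[n]=onz(p,[y/1.5,x/1.5],.06,st)
print(sum(C.values())/4)
save(p,"w2.png",scale=1.5)
a=np.load("w.npy").astype(float);print(np.abs(a-p["image"]).mean(), np.abs(a-np.load("w1.npy")).mean())
```

```text
pos [ 0.3962 -0.2743  0.2564] yaw -5.01 tilt [-3.e-04 -1.e+00  0.e+00] shift tool [0.0197 0.2284 0.0339] F [-0.1 -0.4 -0.7] tq [0.01 0.04 0.03] w 0.0856 q [-48.8  13.9  81.9  -0.   84.3 -43.8] t 3.675
pos [ 0.3961 -0.2744  0.2564] yaw -5.03 tilt [-2.e-04 -1.e+00  0.e+00] shift tool [0.0197 0.2284 0.0341] F [-0.3 -0.3 -0.4] tq [-0.02  0.01  0.01] w 0.0855 q [-48.8  13.9  81.9  -0.   84.3 -43.8] t 3.725
pos [ 0.3961 -0.2744  0.2564] yaw -5.04 tilt [-2.e-04 -1.e+00  1.e-04] shift tool [0.0197 0.2284 0.034 ] F [-0.2 -0.1 -0.8] tq [-0.04 -0.02 -0.01] w 0.0853 q [-48.8  13.9  81.9  -0.   84.3 -43.8] t 3.775
[ 0.41861987 -0.24250848  0.06      ]
1.1404062906901042 3.96832275390625
```

View pics/w2.png

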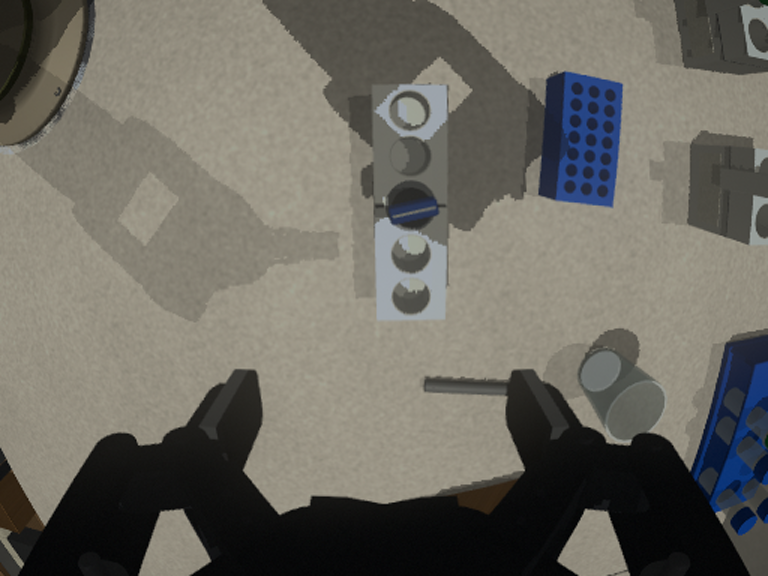

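Run:
```python
from h import *
st=env.observe();p=env.get_image("wrist")
C={}
for n,(x,y) in dict(TL=(373,84),TR=(448,85.5),BL=(376,320),BR=(445,320)).items():
    C[n]=onz(p,[y/1.5,x/1.5],.06,st)
m=sum(C.values())/4
v=C['TL']+C['TR']-C['BL']-C['BR'];print(m,np.degrees(np.arctan2(-v[0],v[1])))
go([m[0],m[1],.028])
```

```text
[ 0.42088477 -0.23983334  0.06      ] -4.363548699984823
pos [ 0.3963 -0.2741  0.2565] yaw -5.02 tilt [-1.e-04 -1.e+00  0.e+00] shift tool [0.0215 0.2285 0.0363] F [-0.8 -0.2  0.3] tq [0.01 0.04 0.03] w 0.0858 q [-48.8  13.9  81.9  -0.   84.3 -43.8] t 3.925
```

Call:
{"op": "carry_out", "data": {"plan": [[[0.01,0.02,0.018],[0,-0.6,0],0.0854],[[0.0115,0.02,0.0183],[0,0,0],0.0854],[[0,0.02,0],[0,0,0],0.0854],[[0,0.02,0],[0,0,0],0.0854],[[0,0.02,0],[0,0,0],0.0854],[[0,0.01,0],[0,0,0],0.0854],[[0,0,0],[0,0,0],0.0854],[[0,0,0],[0,0,0],0.0854]]}}

```text
time_s: 4.92
position: [0.4213, -0.2395, 0.1472]
tool_rot: [[0.997, 0.001, 0.076], [-0.076, -0.001, 0.997], [0.001, -1.0, -0.001]]
ft_force: [0.5, 0.1, 0.6]
grip_width: 0.0853
```

Run:
```python
from h import *
st=env.observe();p=env.get_image("wrist");save(p,"w3.png",scale=1.5)
go([.421,-.240,.028])
```

```text
pos [ 0.4213 -0.2395  0.1472] yaw -4.36 tilt [ 1.1e-03 -1.0e+00 -9.0e-04] shift tool [-0.0004  0.1192 -0.0005] F [-0.1  0.7 -0.7] tq [-0.    0.01 -0.02] w 0.0852 q [-43.6  20.2  92.4   0.   67.4 -39.3] t 4.975
```

View pics/w3.png

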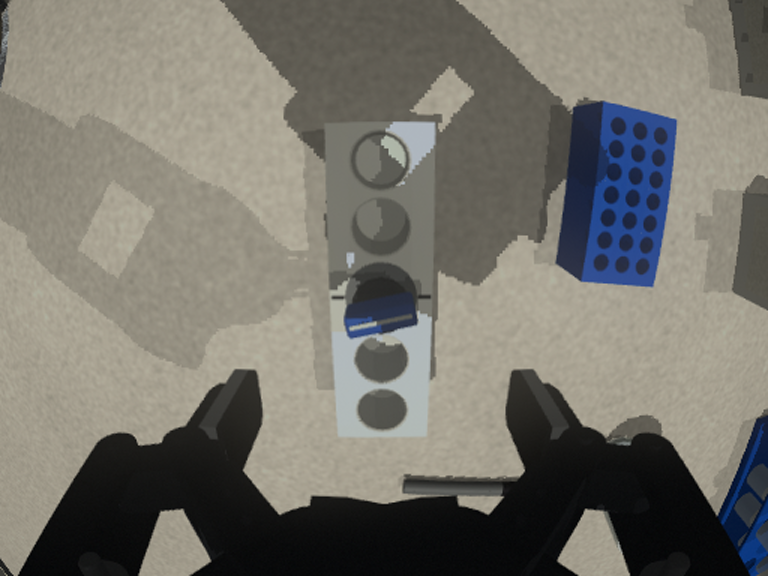

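Run:
```python
from h import *
st=env.observe();p=env.get_image("wrist")
C=[onz(p,[y/1.5,x/1.5],.06,st) for x,y in ((325,122),(435,122),(338,437),(428,437))]
m=sum(C)/4;v=C[0]+C[1]-C[2]-C[3];print(np.round(C,4),m,np.degrees(np.arctan2(-v[0],v[1])))
print('marks',onz(p,[297/1.5,381.5/1.5],.06,st))
go([m[0],m[1],.028])
```

```text
[[ 0.3992 -0.1443  0.06  ]
 [ 0.4548 -0.1486  0.06  ]
 [ 0.386  -0.3309  0.06  ]
 [ 0.4428 -0.3352  0.06  ]] [ 0.42069358 -0.23977006  0.06      ] -3.8599194351044575
marks [ 0.42066518 -0.23962597  0.06      ]
pos [ 0.4213 -0.2394  0.1472] yaw -4.35 tilt [ 1.e-03 -1.e+00 -8.e-04] shift tool [-0.0007  0.1192 -0.0003] F [ 0.3 -0.4  0.4] tq [-0.02  0.01 -0.09] w 0.0853 q [-43.6  20.2  92.4  -0.   67.4 -39.3] t 5.025
```

Call:
{"op": "carry_out", "data": {"plan": [[[0,0.02,0],[0,0,0],0.0854],[[0,0.02,0],[0,0,0],0.0854],[[0,0.02,0],[0,0,0],0.0854],[[0,0.02,0],[0,0,0],0.0854],[[0,0.02,0],[0,0,0],0.0854],[[0,0.0175,0],[0,0,0],0.0854],[[0,0,0],[0,0,0],0.0854],[[0,0,0],[0,0,0],0.0854]], "force": 50}}

```text
time_s: 6.02
position: [0.4215, -0.2395, 0.0298]
tool_rot: [[0.997, 0.001, 0.076], [-0.076, -0.001, 0.997], [0.001, -1.0, -0.001]]
ft_force: [0.2, 0.0, 0.3]
grip_width: 0.0855
```

Call:
{"op": "carry_out", "data": {"plan": [[[0,0,0],[0,0,0],0.05],[[0,0,0],[0,0,0],0.05],[[0,0,0],[0,0,0],0.05],[[0,0,0],[0,0,0],0.05],[[0,0,0],[0,0,0],0.05],[[0,0,0],[0,0,0],0.05]]}}

```text
time_s: 6.78
position: [0.4211, -0.2393, 0.0298]
tool_rot: [[0.997, 0.001, 0.076], [-0.076, -0.001, 0.997], [0.001, -1.0, -0.001]]
ft_force: [-1.5, 0.9, 5.4]
grip_width: 0.0554
```

Run:
```python
from h import *
st=env.observe();p=env.get_image("wrist");save(p,"w4.png",scale=1.5)
go([.421,-.240,.2])
```

```text
pos [ 0.4212 -0.2393  0.0298] yaw -4.34 tilt [ 6.e-04 -1.e+00 -7.e-04] shift tool [-0.     -0.1702 -0.0008] F [-1.4  1.2  4.8] tq [0.13 0.26 0.04] w 0.0551 q [-43.6  30.3 100.4  -0.   49.3 -39.3] t 6.825
```

View pics/w4.png

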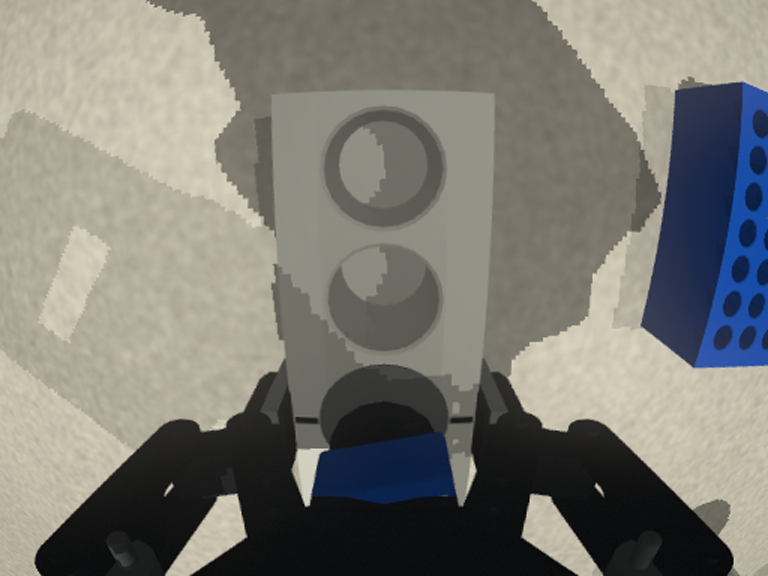

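Call:
{"op": "carry_out", "data": {"plan": [[[0,-0.005,0],[0,0,0],0.05],[[0,-0.02,0],[0,0,0],0.05],[[0,-0.04,0],[0,0,0],0.05],[[0,-0.04,0],[0,0,0],0.05],[[0,-0.04,0],[0,0,0],0.05],[[0,-0.04,0],[0,0,0],0.05],[[0,-0.04,0],[0,0,0],0.05],[[0,-0.01,0],[0,0,0],0.05]]}}

```text
time_s: 7.82
position: [0.4213, -0.2393, 0.2658]
tool_rot: [[0.997, 0.003, 0.076], [-0.076, -0.002, 0.997], [0.003, -1.0, -0.002]]
ft_force: [-0.4, 0.5, -4.0]
grip_width: 0.0554
```

Call:
{"op": "carry_out", "data": {"plan": [[[0.02,0,0.02],[0,0,0],0.05],[[0.03,0,0.02],[0,0,0],0.05],[[0.03,0,0.02],[0,0,0],0.05],[[0.03,0,0.02],[0,0,0],0.05],[[0.02,0,0.02],[0,0,0],0.05],[[0.01,0,0.01],[0,0,0],0.05],[[0,0,0],[0,0,0],0.05],[[0,0,0],[0,0,0],0.05]]}}

```text
time_s: 8.82
position: [0.5683, -0.1407, 0.2637]
tool_rot: [[0.997, -0.001, 0.077], [-0.077, -0.0, 0.997], [-0.001, -1.0, -0.0]]
ft_force: [-0.3, 0.2, -4.1]
grip_width: 0.0555
```

Run:
```python
from h import *
st=env.observe();p=env.get_image("wrist");save(p,"w5.png",scale=1.5)
go([.577,.09,.25])
```

```text
pos [ 0.5683 -0.1408  0.264 ] yaw -4.41 tilt [-5.e-04 -1.e+00 -1.e-04] shift tool [-0.0091  0.0139  0.2308] F [ 0.1 -0.5 -3.1] tq [ 0.01 -0.   -0.03] w 0.0553 q [-25.5  24.4  64.8  -0.   90.8 -21.1] t 8.875
```

View pics/w5.png

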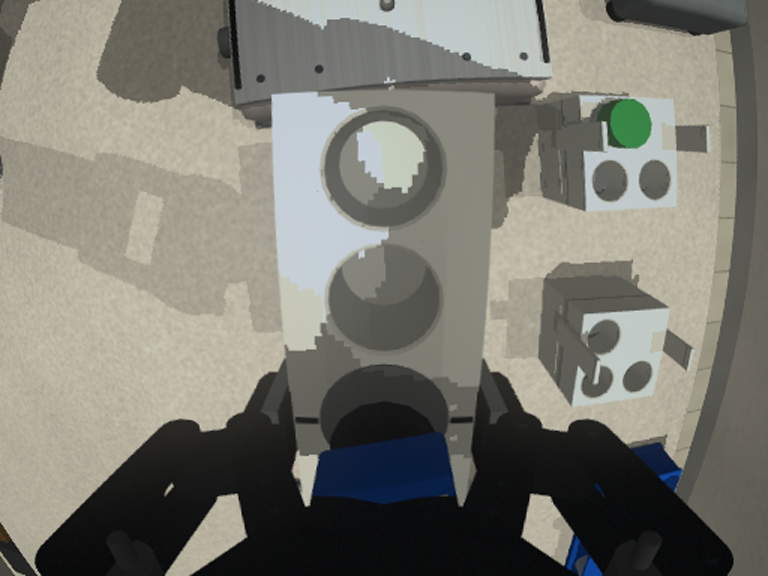

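Call:
{"op": "carry_out", "data": {"plan": [[[-0.015,-0.004,0.013],[0,0,0],0.05],[[-0.03,-0.005,0.025],[0,0,0],0.05],[[-0.035,-0.006,0.028],[0,0,0],0.05],[[-0.035,-0.006,0.028],[0,0,0],0.05],[[-0.025,-0.005,0.02],[0,0,0],0.05],[[-0.015,-0.004,0.014],[0,0,0],0.05],[[0,0,0],[0,0,0],0.05],[[0,0,0],[0,0,0],0.05]]}}

```text
time_s: 9.88
position: [0.4247, -0.0013, 0.2939]
tool_rot: [[0.997, 0.0, 0.076], [-0.076, -0.0, 0.997], [0.0, -1.0, -0.0]]
ft_force: [0.1, -0.0, -4.6]
grip_width: 0.0555
```

Run:
```python
from h import *
st=env.observe();p=env.get_image("wrist");save(p,"w6.png",scale=1.5);save(p,"w6z.png",(60,230,340,500),4)
go([.577,.09,.25])
```

```text
pos [ 0.4247 -0.0013  0.2937] yaw -4.39 tilt [-2.e-04 -1.e+00 -1.e-04] shift tool [0.1448 0.0437 0.1027] F [ 0.3 -0.1 -4.6] tq [0.   0.03 0.04] w 0.0556 q [-16.2   6.5  85.1  -0.   88.4 -11.8] t 9.925
```

View pics/w6.png

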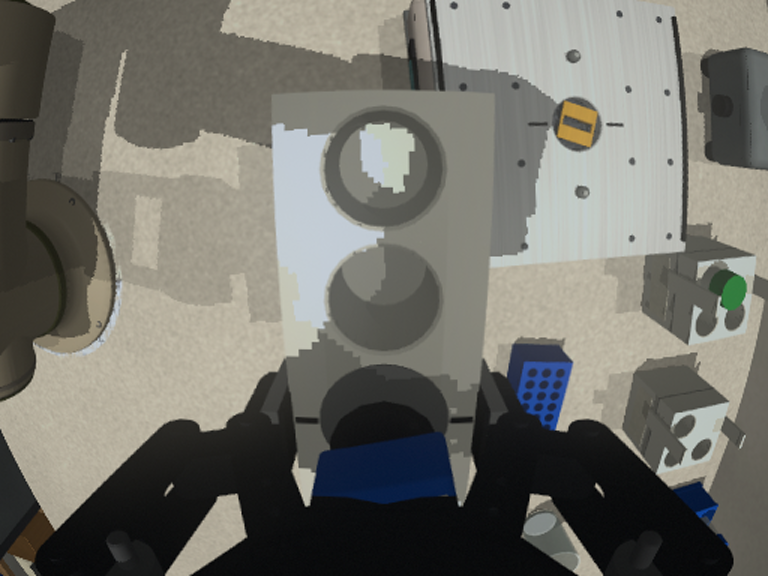

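View pics/w6z.png

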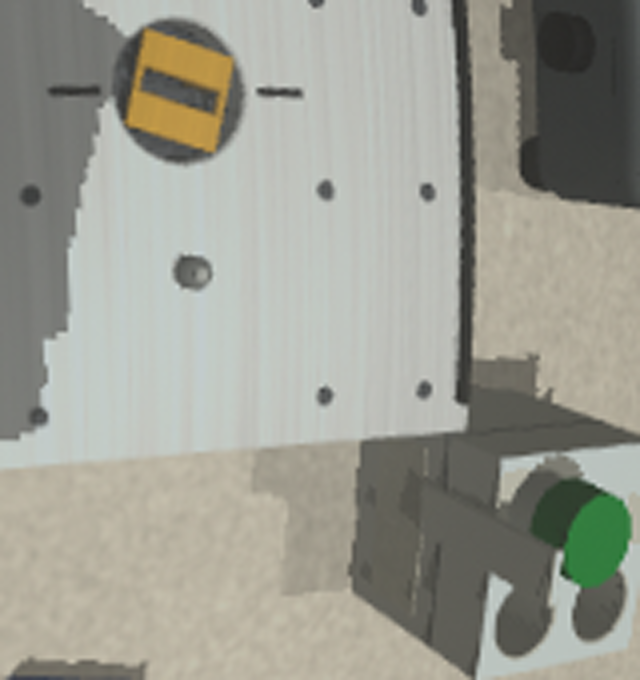

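Run:
```python
from h import *
st=env.observe();p=env.get_image("wrist")
save(p,"w6y.png",(15,150,330,430),5.5)
f=lambda x,y,z=.104:onz(p,[60+y/4,340+x/4],z,st)
a,b=f(142,78),f(217,103);print("slot",a,b,(a+b)/2,np.linalg.norm(a-b),np.degrees(np.arctan2(*(b-a)[1::-1])))
a,b=f(50,91.5),f(302,94);print("marks",a,b,(a+b)/2,np.degrees(np.arctan2(*(b-a)[1::-1])))
n=f(192,272,.109);q=onz(p,[56.5/1.5,573/1.5],.109,st);print("pins",n,q,(n+q)/2,np.linalg.norm(n-q),np.degrees(np.arctan2(*(q-n)[1::-1]))-90)
T=env.get_image("top")
g=lambda x,y,z:onz(T,[155+y/4.3,195+x/4.3],z)
print("top pins",g(107,166,.109),g(248,166,.109),"slot",g(178,167,.104))
```

```text
slot [0.57116647 0.09691921 0.104     ] [0.59561354 0.09015249 0.104     ] [0.58339001 0.09353585 0.104     ] 0.025366276672140843 -15.471596074237409
marks [0.54219365 0.09256739 0.104     ] [0.62579784 0.09413101 0.104     ] [0.58399574 0.0933492  0.104     ] 1.0714563266417292
pins [0.58363063 0.03988778 0.109     ] [0.58117491 0.14688349 0.109     ] [0.58240277 0.09338564 0.109     ] 0.10702388291155156 1.3147980949293867
top pins [0.58215907 0.14794261 0.109     ] [0.58465098 0.03975911 0.109     ] slot [0.58349365 0.09373843 0.104     ]
```

View pics/w6y.png

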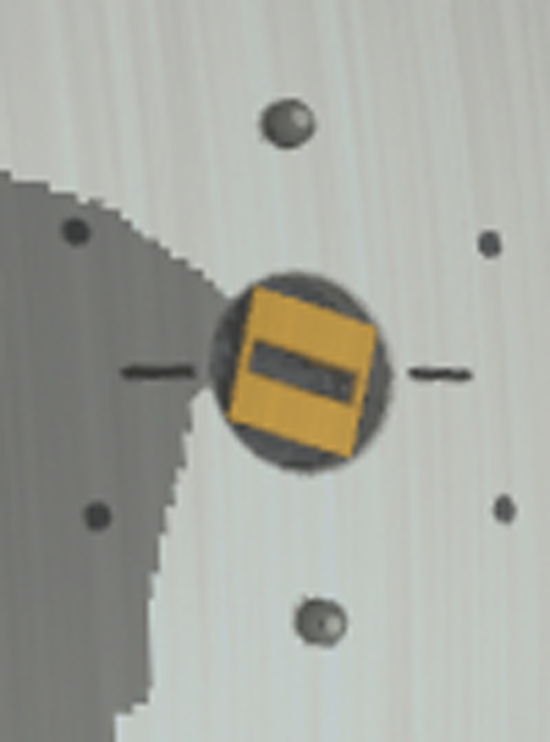

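Call:
{"op": "carry_out", "data": {"plan": [[[0,0,0],[0,-2.8,0],0.05],[[0,0,0],[0,-2.85,0],0.05],[[0.02,0,0.015],[0,0,0],0.05],[[0.035,0,0.02],[0,0,0],0.05],[[0.035,0,0.02],[0,0,0],0.05],[[0.035,0,0.02],[0,0,0],0.05],[[0.02,0,0.015],[0,0,0],0.05],[[0,0,0],[0,0,0],0.05]]}}

```text
time_s: 11.02
position: [0.5682, 0.093, 0.2925]
tool_rot: [[1.0, -0.002, -0.024], [0.024, 0.0, 1.0], [-0.002, -1.0, 0.0]]
ft_force: [-0.4, 0.1, -4.3]
grip_width: 0.0554
```

Run:
```python
from h import *
go([.5833,.0938,.170])
```

```text
pos [0.5682 0.093  0.2925] yaw 1.36 tilt [-1.9e-03 -1.0e+00  2.0e-04] shift tool [0.0154 0.1225 0.0004] F [-0.4  0.1 -4.3] tq [ 0.03  0.   -0.03] w 0.0554 q [-2.5 22.6 63.   0.  94.5 -3.8] t 11.025
```

Call:
{"op": "carry_out", "data": {"plan": [[[0.0075,0.01,0],[0,0,0],0.05],[[0.0075,0.02,0],[0,0,0],0.05],[[0,0.025,0],[0,0,0],0.05],[[0,0.025,0],[0,0,0],0.05],[[0,0.025,0],[0,0,0],0.05],[[0,0.017,0],[0,0,0],0.05],[[0,0,0],[0,0,0],0.05],[[0,0,0],[0,0,0],0.05]]}}

```text
time_s: 12.02
position: [0.5824, 0.0925, 0.1727]
tool_rot: [[1.0, 0.001, -0.022], [0.022, -0.0, 1.0], [0.001, -1.0, -0.0]]
ft_force: [0.1, 0.2, -4.9]
grip_width: 0.0552
```

Run:
```python
from h import *
p=env.get_image("wrist");save(p,"w7.png",scale=1.5)
s=env.get_image("scene");save(s,"s7.png",(130,250,180,360),4.4)
s=env.get_image("top");save(s,"t7.png",(130,270,160,320),4.4)
go([.5833,.0938,.1338])
```

```text
pos [0.5823 0.0928 0.1728] yaw 1.29 tilt [ 1.4e-03 -1.0e+00 -1.0e-04] shift tool [0.0009 0.039  0.001 ] F [-0.2  0.9 -2.9] tq [-0.04  0.01 -0.01] w 0.0553 q [-2.4 28.4 73.4 -0.  78.1 -3.7] t 12.175
```

View pics/w7.png

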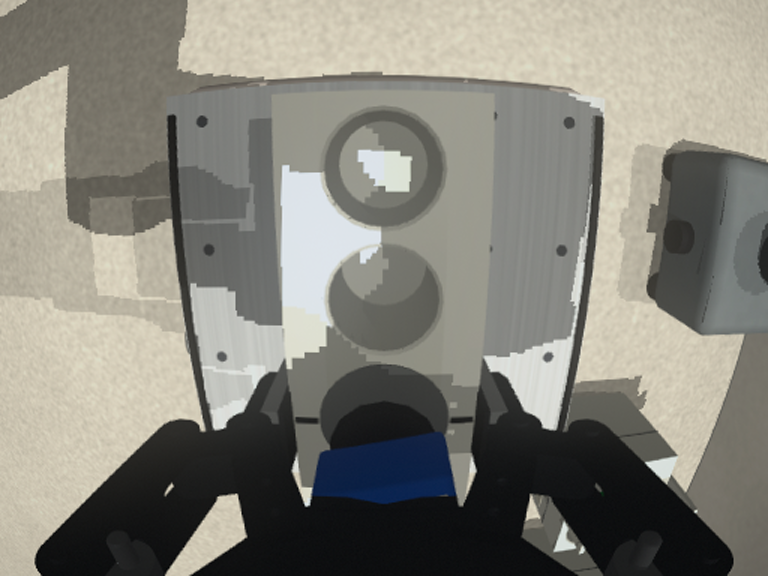

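View pics/s7.png

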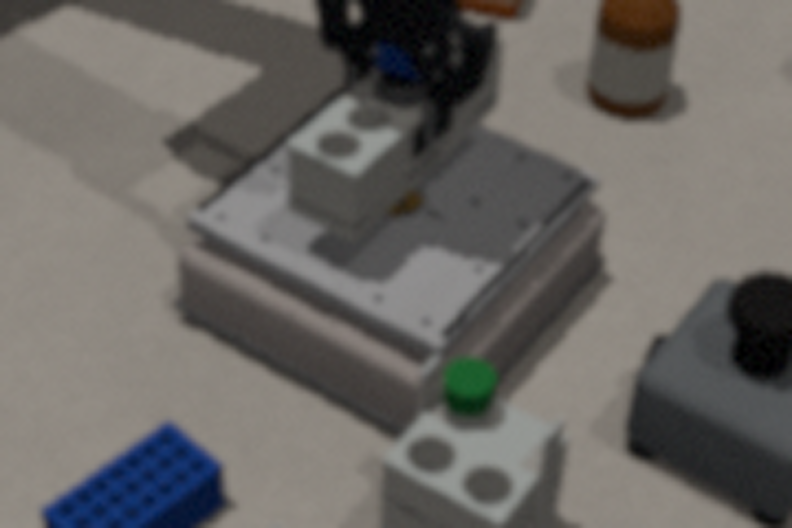

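Call:
{"op": "carry_out", "data": {"plan": [[[0.001,0.008,0.001],[0,0,0],0.05],[[0,0.008,0],[0,0,0],0.05],[[0,0.006,0],[0,0,0],0.05],[[0,0.003,0],[0,0,0],0.05],[[0,0.002,0],[0,0,0],0.05],[[0,0.002,0],[0,0,0],0.05],[[0,0.001,0],[0,0,0],0.05],[[0,0,0],[0,0,0],0.05]]}}

```text
time_s: 13.18
position: [0.583, 0.0939, 0.142]
tool_rot: [[1.0, 0.0, -0.023], [0.023, -0.0, 1.0], [0.0, -1.0, -0.0]]
ft_force: [0.1, 0.0, -4.3]
grip_width: 0.0553
```

Run:
```python
from h import *
go([.5833,.0938,.1338])
```

```text
pos [0.583  0.0939 0.142 ] yaw 1.3 tilt [ 0. -1. -0.] shift tool [ 0.0003  0.0082 -0.0001] F [ 0.1  0.  -4.3] tq [ 0.01 -0.03 -0.01] w 0.0553 q [-2.3 30.1 75.8 -0.  74.1 -3.6] t 13.175
```

Call:
{"op": "carry_out", "data": {"plan": [[[0,0.0015,0],[0,0,0],0.05],[[0,0.0015,0],[0,0,0],0.05],[[0,0.0015,0],[0,0,0],0.05],[[0,0.0015,0],[0,0,0],0.05],[[0,0,0],[0,0,0],0.05]]}}

```text
time_s: 13.8
position: [0.583, 0.0939, 0.1359]
tool_rot: [[1.0, -0.0, -0.023], [0.023, 0.0, 1.0], [-0.0, -1.0, 0.0]]
ft_force: [0.6, -0.2, -4.5]
grip_width: 0.0547
```

Run:
```python
from h import *
go([.5833,.0938,.1338])
```

```text
pos [0.583  0.0939 0.1359] yaw 1.3 tilt [-3.e-04 -1.e+00  0.e+00] shift tool [ 0.0003  0.0021 -0.0001] F [ 0.6 -0.2 -4.5] tq [ 0.01 -0.05 -0.04] w 0.0547 q [-2.3 30.5 76.2  0.  73.3 -3.6] t 13.8
```

Pins have entered freely; last 2 mm slowly.

Call:
{"op": "carry_out", "data": {"plan": [[[0,0.0008,0],[0,0,0],0.05],[[0,0.0007,0],[0,0,0],0.05],[[0,0.0005,0],[0,0,0],0.05],[[0,0,0],[0,0,0],0.05]]}}

```text
time_s: 14.3
position: [0.583, 0.0939, 0.134]
tool_rot: [[1.0, -0.0, -0.023], [0.023, 0.0, 1.0], [-0.0, -1.0, 0.0]]
ft_force: [-0.1, -0.6, -3.3]
grip_width: 0.0551
```

Run:
```python
from h import *
go([.5833,.0938,.1338])
```

```text
pos [0.583  0.0939 0.134 ] yaw 1.3 tilt [-0. -1.  0.] shift tool [ 0.0003  0.0002 -0.0001] F [-0.1 -0.6 -3.3] tq [0.04 0.01 0.03] w 0.0551 q [-2.3 30.6 76.4  0.  73.  -3.6] t 14.3
```

Call:
{"op": "carry_out", "data": {"plan": [[[0,0.0003,0],[0,0,0],0.05],[[0,0.0002,0],[0,0,0],0.05],[[0,0,0],[0,0,0],0.05]]}}

```text
time_s: 14.68
position: [0.583, 0.0939, 0.1338]
tool_rot: [[1.0, 0.0, -0.023], [0.023, -0.0, 1.0], [0.0, -1.0, -0.0]]
ft_force: [-1.5, 0.0, -0.8]
grip_width: 0.0551
```

Run:
```python
from h import *
go([.5833,.0938,.1338])
```

```text
pos [0.583  0.0939 0.1338] yaw 1.3 tilt [ 3.e-04 -1.e+00 -1.e-04] shift tool [ 0.0002  0.     -0.0002] F [-1.5  0.  -0.8] tq [-0.02  0.18 -0.02] w 0.0551 q [-2.3 30.6 76.4 -0.  73.  -3.6] t 14.675
```

Call:
{"op": "carry_out", "data": {"plan": [[[0,0,0],[0,0,0],0.06],[[0,0,0],[0,0,0],0.075],[[0,0,0],[0,0,0],0.0854],[[0,-0.01,0],[0,0,0],0.0854],[[0,-0.03,0],[0,0,0],0.0854],[[0,-0.04,0],[0,0,0],0.0854],[[0,-0.04,0],[0,0,0],0.0854],[[0,-0.02,0],[0,0,0],0.0854]]}}

```text
time_s: 15.68
position: [0.5834, 0.094, 0.2768]
tool_rot: [[1.0, 0.004, -0.023], [0.023, -0.0, 1.0], [0.004, -1.0, -0.0]]
ft_force: [-0.5, 0.5, -0.9]
grip_width: 0.0855
```

Call:
{"op": "carry_out", "data": {"plan": [[[0,0,-0.03],[0,0,0],0.0854],[[0,0,-0.02],[0,0,0],0.0854],[[0,0,0],[0,0,0],0.0854],[[0,0,0],[0,0,0],0.0854]]}}

```text
time_s: 16.18
position: [0.5841, 0.0443, 0.2734]
tool_rot: [[1.0, -0.0, -0.023], [0.023, 0.0, 1.0], [-0.0, -1.0, 0.0]]
ft_force: [-0.5, -1.2, -1.1]
grip_width: 0.0853
```

Run:
```python
from h import *
go([.5833,.0938,.1338])
p=env.get_image("wrist");save(p,"w8.png",scale=1.5)
s=env.get_image("scene");save(s,"s8.png",(130,250,180,360),4.4)
```

```text
pos [0.5841 0.0443 0.2734] yaw 1.3 tilt [-4.e-04 -1.e+00  3.e-04] shift tool [0.0004 0.1397 0.0494] F [-0.5 -1.2 -1.1] tq [-0.06 -0.01  0.02] w 0.0853 q [-7.2 24.1 63.7  0.  92.2 -8.5] t 16.175
```

View pics/w8.png

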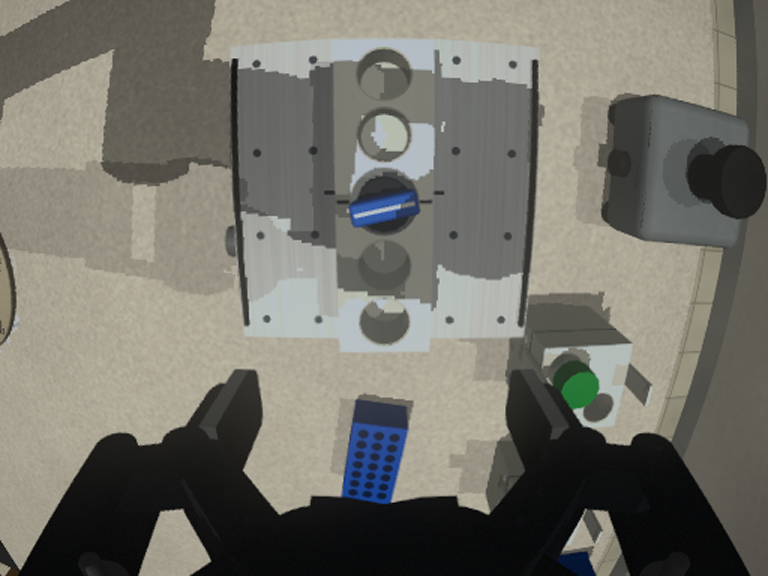

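View pics/s8.png

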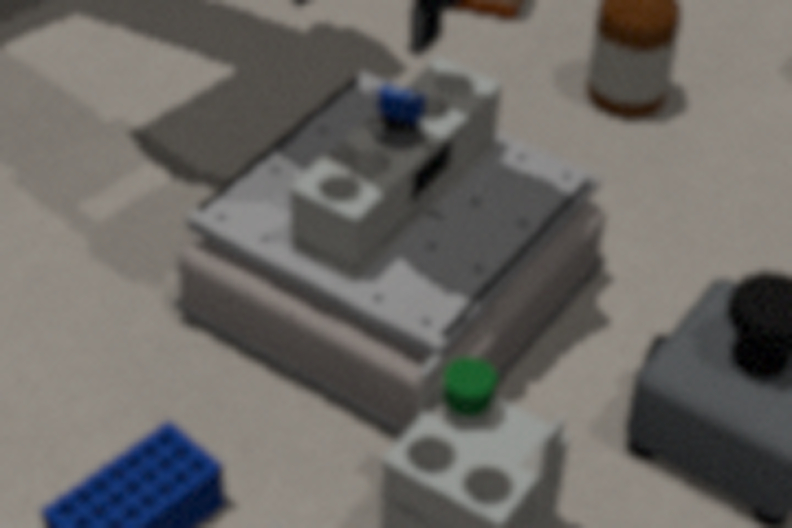

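Run:
```python
from h import *
st=env.observe();p=env.get_image("wrist");save(p,"w8z.png",(15,245,215,300),4)
C=[onz(p,[y/1.5,x/1.5],.164,st) for x,y in ((330.5,38),(439.5,38.5),(340,350),(430.5,351.5))]
m=sum(C)/4;v=C[0]+C[1]-C[2]-C[3];print(np.round(C,4),m,np.degrees(np.arctan2(-v[0],v[1])))
a,b=[onz(p,[y/1.5,x/1.5],.201,st) for x,y in ((354,215.5),(416,205))];print("wing",a,b,(a+b)/2,np.degrees(np.arctan2(*(b-a)[1::-1])))
```

```text
[[0.5514 0.1878 0.164 ]
 [0.612  0.189  0.164 ]
 [0.5582 0.0014 0.164 ]
 [0.6149 0.0017 0.164 ]] [0.58411712 0.09497477 0.164     ] 1.4722208588680115
wing [0.56891415 0.09078739 0.201     ] [0.59881643 0.09668367 0.201     ] [0.58386529 0.09373553 0.201     ] 11.154756108382418
```

View pics/w8z.png

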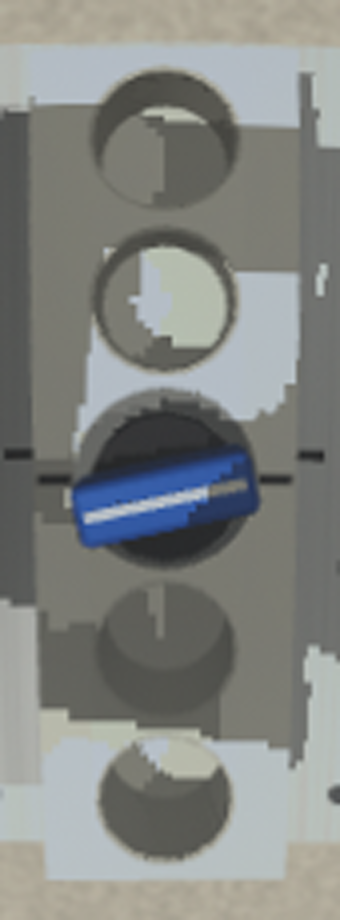

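Call:
{"op": "carry_out", "data": {"plan": [[[0,0,0],[0,-10,0],0.06],[[0,0,0],[0,-10,0],0.06],[[0,0,0],[0,-10,0],0.06],[[0,0,0],[0,-10,0],0.06],[[0,0,0],[0,-10,0],0.06],[[0,0,0],[0,-10,0],0.06],[[0,0,0],[0,-10,0],0.06],[[0,0,0],[0,-10,0],0.06]]}}

```text
time_s: 17.32
position: [0.5841, 0.0445, 0.2735]
tool_rot: [[0.145, -0.0, -0.989], [0.989, 0.0, 0.145], [0.0, -1.0, 0.0]]
ft_force: [0.1, -0.1, -0.1]
grip_width: 0.0603
```

Call:
{"op": "carry_out", "data": {"plan": [[[0,0,0],[0,-10,0],0.06],[[0,0,0],[0,-9.9,0],0.06],[[0,0,0],[0,0,0],0.06],[[0,0,0],[0,0,0],0.06]]}}

```text
time_s: 17.82
position: [0.5841, 0.0442, 0.2735]
tool_rot: [[-0.191, -0.0, -0.982], [0.982, 0.0, -0.191], [0.0, -1.0, 0.0]]
ft_force: [0.9, -0.0, 0.3]
grip_width: 0.0601
```

Run:
```python
from h import *
go([.5834,.0937,.23])
```

```text
pos [0.5841 0.0442 0.2735] yaw 101.03 tilt [ 1.e-04 -1.e+00  1.e-04] shift tool [ 0.0487  0.0435 -0.0088] F [ 0.9 -0.   0.3] tq [-0.02 -0.03  0.01] w 0.0601 q [  -7.2   24.1   63.7    0.    92.2 -108.3] t 17.825
```

Call:
{"op": "carry_out", "data": {"plan": [[[0.012,0.005,-0.002],[0,0,0],0.045],[[0.02,0.01,-0.004],[0,0,0],0.045],[[0.0167,0.01,-0.0028],[0,0,0],0.045],[[0,0.01,0],[0,0,0],0.045],[[0,0.0085,0],[0,0,0],0.045],[[0,0,0],[0,0,0],0.045],[[0,0,0],[0,0,0],0.045]]}}

```text
time_s: 18.7
position: [0.5836, 0.093, 0.2303]
tool_rot: [[-0.194, 0.001, -0.981], [0.981, -0.0, -0.194], [-0.0, -1.0, -0.001]]
ft_force: [1.2, -0.1, -0.0]
grip_width: 0.045
```

Run:
```python
from h import *
st=env.observe();p=env.get_image("wrist");save(p,"w9.png",scale=1.5)
go([.5834,.0937,.184])
```

```text
pos [0.5836 0.093  0.2304] yaw 101.17 tilt [-2.e-04 -1.e+00 -8.e-04] shift tool [0.0007 0.0464 0.0001] F [0.3 0.4 1.2] tq [ 0.03 -0.01  0.02] w 0.0451 q [  -2.4   26.    67.6   -0.    86.3 -103.6] t 18.75
```

View pics/w9.png

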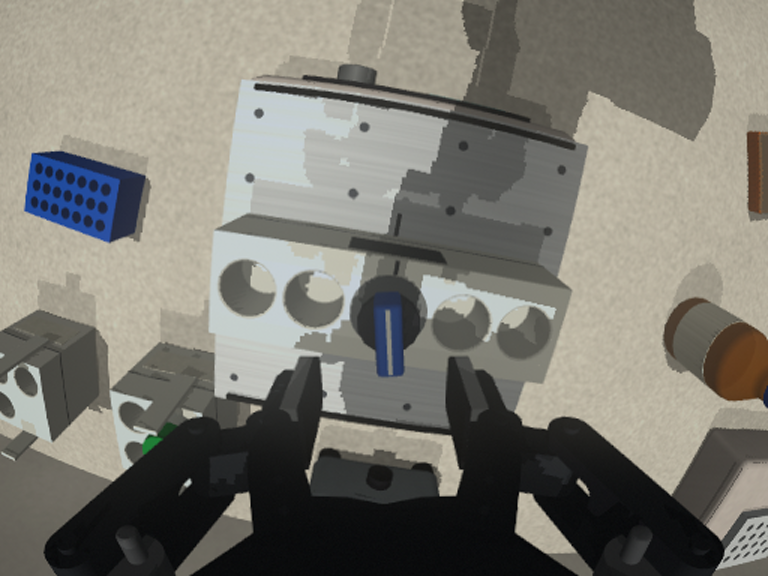

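Run:
```python
from h import *
st=env.observe();p=env.get_image("wrist")
a,b=[onz(p,[y/1.5,x/1.5],.201,st) for x,y in ((388,308),(391,373))];print("wing",a,b,(a+b)/2,np.degrees(np.arctan2(*(b-a)[1::-1])))
R=np.array(st["tool_rot"]);m=(a+b)/2;m[2]=.184;go(m,st)
```

```text
wing [0.56807532 0.09083774 0.201     ] [0.59739893 0.09809922 0.201     ] [0.58273713 0.09446848 0.201     ] 13.90852051756758
pos [0.5836 0.093  0.2304] yaw 101.17 tilt [-2.e-04 -1.e+00 -8.e-04] shift tool [0.0016 0.0464 0.0006] F [0.3 0.4 1.2] tq [ 0.03 -0.01  0.02] w 0.0451 q [  -2.4   26.    67.6   -0.    86.3 -103.6] t 18.75
```

Call:
{"op": "carry_out", "data": {"plan": [[[0.001,0.01,0.0003],[0,-1,0],0.045],[[0,0.015,0],[0,0,0],0.045],[[0,0.011,0],[0,0,0],0.045],[[0,0.006,0],[0,0,0],0.045],[[0,0.004,0],[0,0,0],0.045],[[0,0,0],[0,0,0],0.045],[[0,0,0],[0,0,0],0.045]], "force": 30}}

```text
time_s: 19.68
position: [0.583, 0.0943, 0.1844]
tool_rot: [[-0.211, 0.001, -0.977], [0.977, -0.0, -0.211], [-0.0, -1.0, -0.001]]
ft_force: [-1.0, 0.2, 0.8]
grip_width: 0.0449
```

Run:
```python
from h import *
go([.5833,.0940,.1845])
st=env.observe();p=env.get_image("wrist");save(p,"w10.png",scale=1.5)
```

```text
pos [0.583  0.0943 0.1844] yaw 102.2 tilt [-2.e-04 -1.e+00 -7.e-04] shift tool [-0.0004 -0.0001 -0.0002] F [-1.   0.2  0.8] tq [-0.06  0.01  0.03] w 0.0449 q [  -2.3   27.9   72.2    0.    79.9 -104.5] t 19.675
```

View pics/w10.png

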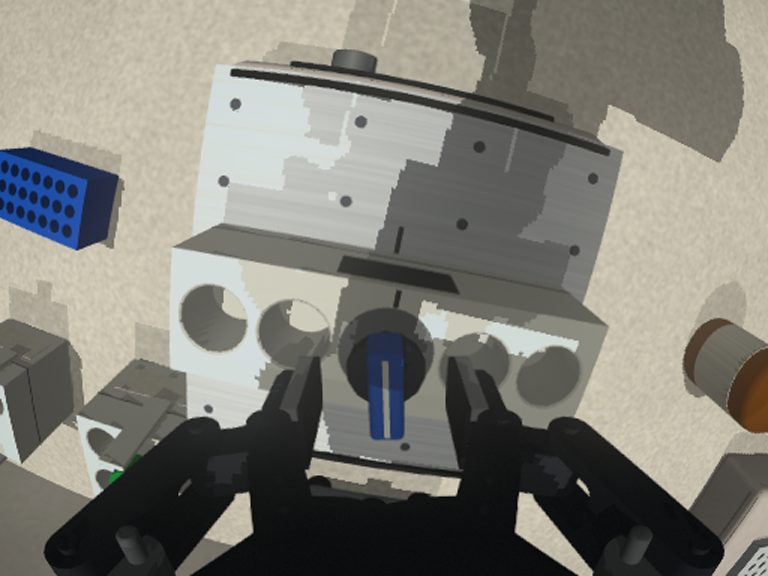

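Call:
{"op": "carry_out", "data": {"plan": [[[0,0,0],[0,0,0],0.02],[[0,0,0],[0,0,0],0.015],[[0,0,0],[0,0,0],0.008],[[0,0,0],[0,0,0],0.008],[[0,0,0],[0,0,0],0.008],[[0,0,0],[0,0,0],0.008]]}}

```text
time_s: 20.48
position: [0.5829, 0.0945, 0.1842]
tool_rot: [[-0.211, 0.0, -0.977], [0.977, 0.0, -0.211], [0.0, -1.0, -0.0]]
ft_force: [0.1, 2.5, 4.3]
grip_width: 0.0106
```

Run:
```python
from h import *
go([.5833,.0940,.1845])
st=env.observe();p=env.get_image("wrist");save(p,"w11.png",scale=1.5)
```

```text
pos [0.5829 0.0945 0.1842] yaw 102.21 tilt [ 2.e-04 -1.e+00 -4.e-04] shift tool [-0.0006 -0.0003 -0.0003] F [0.1 2.5 4.3] tq [0.56 0.11 0.06] w 0.0106 q [  -2.3   27.9   72.2    0.    79.9 -104.5] t 20.475
```

View pics/w11.png

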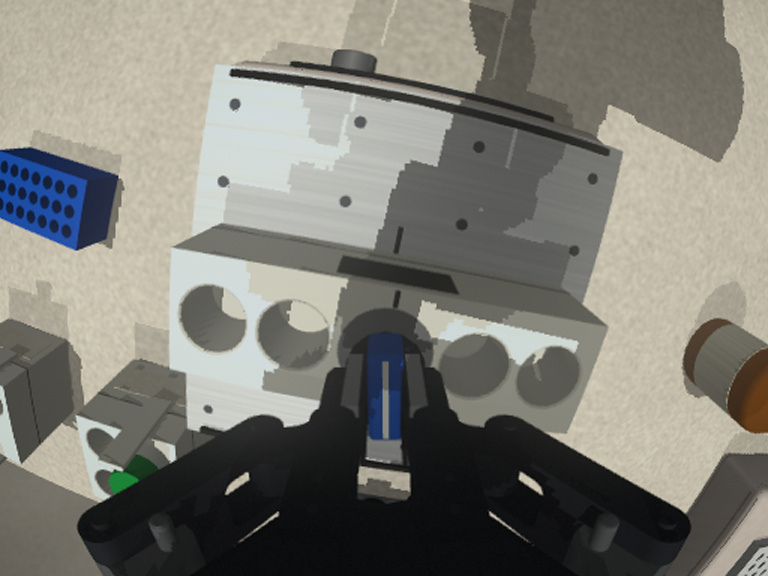

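Call:
{"op": "carry_out", "data": {"plan": [[[0,0,0],[0,6,0],0.008],[[0,0,0],[0,7,0],0.008],[[0,0,0],[0,7,0],0.008],[[0,0,0],[0,7.5,0],0.008],[[0,0,0],[0,0,0],0.008],[[0,0,0],[0,0,0],0.008]]}}

```text
time_s: 21.28
position: [0.5829, 0.0945, 0.1842]
tool_rot: [[0.261, 0.0, -0.965], [0.965, 0.0, 0.261], [0.0, -1.0, -0.0]]
ft_force: [-1.2, 3.3, 4.4]
grip_width: 0.0111
```

Run:
```python
from h import *
go([.5833,.0940,.1845])
st=env.observe();p=env.get_image("wrist");save(p,"w12.png",scale=1.5)
```

```text
pos [0.5829 0.0945 0.1842] yaw 74.85 tilt [ 4.e-04 -1.e+00 -3.e-04] shift tool [-0.0004 -0.0003 -0.0005] F [-1.2  3.3  4.4] tq [ 0.67  0.15 -0.02] w 0.0111 q [ -2.3  27.9  72.2   0.   79.9 -77.1] t 21.275
```

View pics/w12.png

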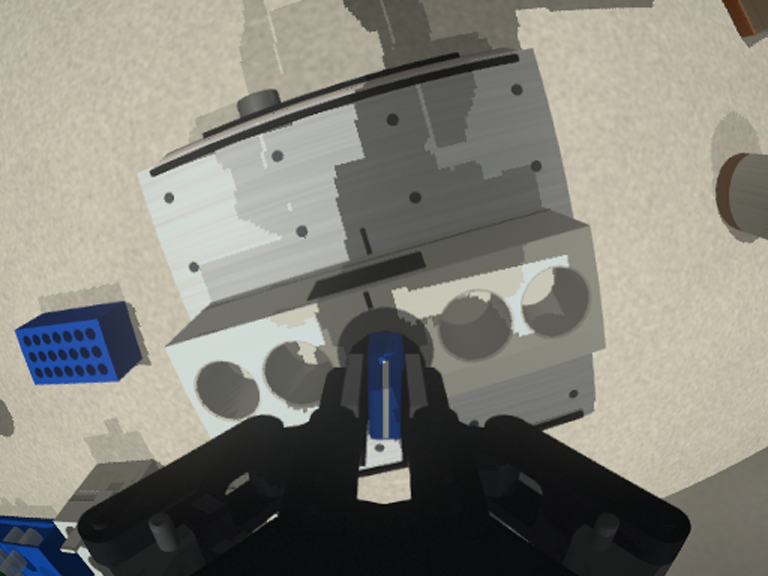

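Call:
{"op": "carry_out", "data": {"plan": [[[0,0.001,0],[0,0.3,0],0.008],[[0,0.0008,0],[0,0,0],0.008],[[0,0.0007,0],[0,0,0],0.008],[[0,0,0],[0,0,0],0.008]]}}

```text
time_s: 21.82
position: [0.5829, 0.0945, 0.1816]
tool_rot: [[0.268, 0.0, -0.963], [0.963, 0.0, 0.268], [0.0, -1.0, -0.0]]
ft_force: [-1.2, 4.3, 3.9]
grip_width: 0.0111
```

Run:
```python
from h import *
go([.5833,.0940,.1845])
```

```text
pos [0.5829 0.0945 0.1816] yaw 74.44 tilt [ 3.e-04 -1.e+00 -2.e-04] shift tool [-0.0003 -0.0029 -0.0005] F [-1.2  4.3  3.9] tq [ 0.82  0.18 -0.01] w 0.0111 q [ -2.3  28.   72.5   0.   79.5 -76.7] t 21.825
```

Call:
{"op": "carry_out", "data": {"plan": [[[0,0.001,0],[0,0,0],0.008],[[0,0.001,0],[0,0,0],0.008],[[0,0.001,0],[0,0,0],0.008],[[0,0,0],[0,0,0],0.008]]}}

```text
time_s: 22.32
position: [0.5829, 0.0945, 0.1787]
tool_rot: [[0.268, 0.0, -0.963], [0.963, 0.0, 0.268], [0.0, -1.0, -0.0]]
ft_force: [-0.5, 3.6, 5.9]
grip_width: 0.011
```

Run:
```python
from h import *
go([.5833,.0940,.1845])
st=env.observe();p=env.get_image("wrist");save(p,"w13.png",scale=1.5)
```

```text
pos [0.5829 0.0945 0.1787] yaw 74.44 tilt [ 3.e-04 -1.e+00 -3.e-04] shift tool [-0.0004 -0.0058 -0.0005] F [-0.5  3.6  5.9] tq [0.77 0.18 0.05] w 0.011 q [ -2.3  28.2  72.7   0.   79.1 -76.7] t 22.325
```

View pics/w13.png

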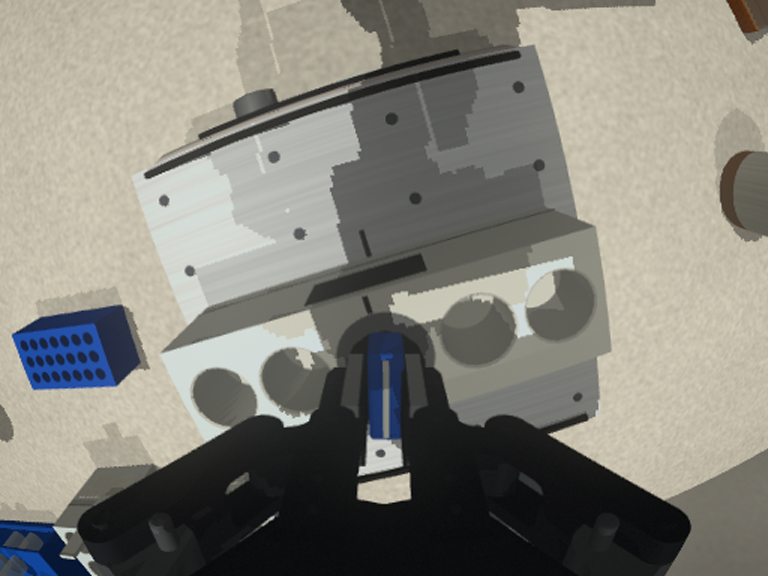

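Call:
{"op": "carry_out", "data": {"plan": [[[0,0.001,0],[0,0,0],0.008],[[0,0.001,0],[0,0,0],0.008],[[0,0.001,0],[0,0,0],0.008],[[0,0.001,0],[0,0,0],0.008],[[0,0.0008,0],[0,0,0],0.008],[[0,0,0],[0,0,0],0.008]]}}

```text
time_s: 23.12
position: [0.583, 0.0944, 0.1741]
tool_rot: [[0.268, 0.001, -0.963], [0.963, 0.0, 0.268], [0.0, -1.0, -0.001]]
ft_force: [-1.5, 3.2, 6.3]
grip_width: 0.0113
```

Run:
```python
from h import *
go([.5833,.0940,.1727])
```

```text
pos [0.583  0.0944 0.1741] yaw 74.44 tilt [ 4.e-04 -1.e+00 -7.e-04] shift tool [-0.0003  0.0014 -0.0004] F [-1.5  3.2  6.3] tq [ 0.79  0.23 -0.01] w 0.0113 q [ -2.3  28.4  73.1   0.   78.4 -76.7] t 23.125
```

Call:
{"op": "carry_out", "data": {"plan": [[[0,0.0005,0],[0,0,0],0.008],[[0,0.0005,0],[0,0,0],0.008],[[0,0,0],[0,0,0],0.008]]}}

```text
time_s: 23.5
position: [0.583, 0.0944, 0.1732]
tool_rot: [[0.268, 0.001, -0.963], [0.963, 0.0, 0.268], [0.0, -1.0, -0.001]]
ft_force: [-0.7, 3.8, 8.1]
grip_width: 0.0114
```

Run:
```python
from h import *
go([.5833,.0940,.1727])
st=env.observe();p=env.get_image("wrist");save(p,"w14.png",scale=1.5)
```

```text
pos [0.583  0.0944 0.1732] yaw 74.44 tilt [ 3.e-04 -1.e+00 -8.e-04] shift tool [-0.0003  0.0005 -0.0004] F [-0.7  3.8  8.1] tq [0.76 0.29 0.04] w 0.0114 q [ -2.3  28.4  73.2   0.   78.3 -76.7] t 23.5
```

View pics/w14.png

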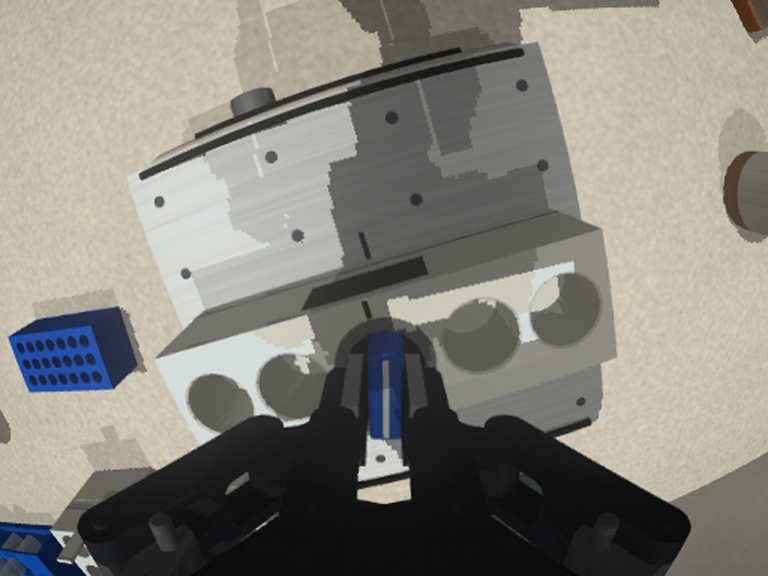

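Call:
{"op": "carry_out", "data": {"plan": [[[0,0.0003,0],[0,0,0],0.008],[[0,0,0],[0,0,0],0.008]]}}

```text
time_s: 23.8
position: [0.583, 0.0945, 0.1729]
tool_rot: [[0.268, 0.001, -0.963], [0.963, 0.0, 0.268], [0.0, -1.0, -0.001]]
ft_force: [-0.9, 3.4, 8.6]
grip_width: 0.011
```

Run:
```python
from h import *
go([.5833,.0940,.1727])
```

```text
pos [0.583  0.0945 0.1729] yaw 74.44 tilt [ 3.e-04 -1.e+00 -8.e-04] shift tool [-0.0004  0.0002 -0.0004] F [-0.9  3.4  8.6] tq [ 0.74  0.32 -0.  ] w 0.011 q [ -2.3  28.5  73.2   0.   78.3 -76.7] t 23.8
```

Call:
{"op": "carry_out", "data": {"plan": [[[0,0,0],[0,4,0],0.008],[[0,0,0],[0,4,0],0.008],[[0,0,0],[0,0,0],0.008]]}}

```text
time_s: 24.18
position: [0.583, 0.0944, 0.1729]
tool_rot: [[0.4, 0.001, -0.916], [0.916, 0.0, 0.4], [0.001, -1.0, -0.001]]
ft_force: [-1.3, 4.7, 7.3]
grip_width: 0.011
```

Run:
```python
from h import *
go([.5833,.0940,.1727])
st=env.observe();p=env.get_image("wrist");save(p,"w15.png",scale=1.5)
```

```text
pos [0.583  0.0944 0.1729] yaw 66.39 tilt [ 5.e-04 -1.e+00 -7.e-04] shift tool [-0.0003  0.0002 -0.0005] F [-1.3  4.7  7.3] tq [ 0.74  0.29 -0.04] w 0.011 q [ -2.3  28.5  73.2   0.   78.3 -68.7] t 24.175
```

View pics/w15.png

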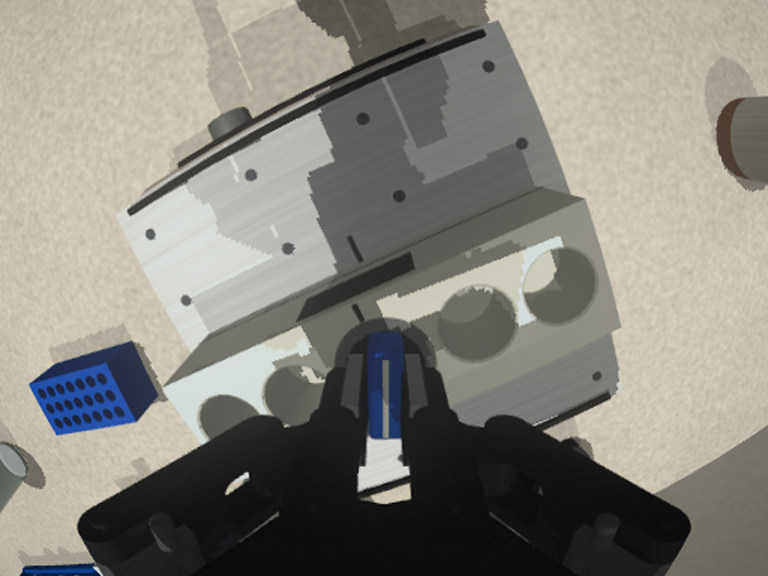

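Turning freely. Continue, watching forces.

Call:
{"op": "carry_out", "data": {"plan": [[[0,0,0],[0,6,0],0.008],[[0,0,0],[0,7,0],0.008],[[0,0,0],[0,7,0],0.008],[[0,0,0],[0,7,0],0.008],[[0,0,0],[0,7,0],0.008],[[0,0,0],[0,6,0],0.008],[[0,0,0],[0,0,0],0.008]]}}

```text
time_s: 25.1
position: [0.583, 0.0946, 0.1729]
tool_rot: [[0.896, 0.001, -0.444], [0.444, 0.0, 0.896], [0.001, -1.0, -0.0]]
ft_force: [-2.4, 4.1, 7.5]
grip_width: 0.0111
```

Run:
```python
from h import *
go([.5833,.0940,.1727])
```

```text
pos [0.583  0.0946 0.1729] yaw 26.37 tilt [ 9.e-04 -1.e+00 -0.e+00] shift tool [ 0.      0.0002 -0.0007] F [-2.4  4.1  7.5] tq [ 0.97  0.28 -0.06] w 0.0111 q [ -2.3  28.5  73.2   0.   78.3 -28.6] t 25.1
```

Call:
{"op": "carry_out", "data": {"plan": [[[0,0,0],[0,7,0],0.008],[[0,0,0],[0,7,0],0.008],[[0,0,0],[0,7,0],0.008],[[0,0,0],[0,7,0],0.008],[[0,0,0],[0,5,0],0.008],[[0,0,0],[0,3.5,0],0.008],[[0,0,0],[0,0,0],0.008]]}}

```text
time_s: 25.98
position: [0.583, 0.0946, 0.1729]
tool_rot: [[0.985, 0.001, 0.175], [-0.175, 0.001, 0.985], [0.001, -1.0, 0.001]]
ft_force: [-1.1, 4.3, 7.9]
grip_width: 0.0113
```

Run:
```python
from h import *
go([.5833,.0940,.1727])
st=env.observe();p=env.get_image("wrist");save(p,"w16.png",scale=1.5)
```

```text
pos [0.583  0.0946 0.1729] yaw -10.1 tilt [ 9.e-04 -1.e+00  7.e-04] shift tool [ 0.0004  0.0002 -0.0006] F [-1.1  4.3  7.9] tq [ 0.98  0.27 -0.07] w 0.0113 q [-2.3 28.5 73.2  0.  78.3  7.8] t 25.975
```

View pics/w16.png

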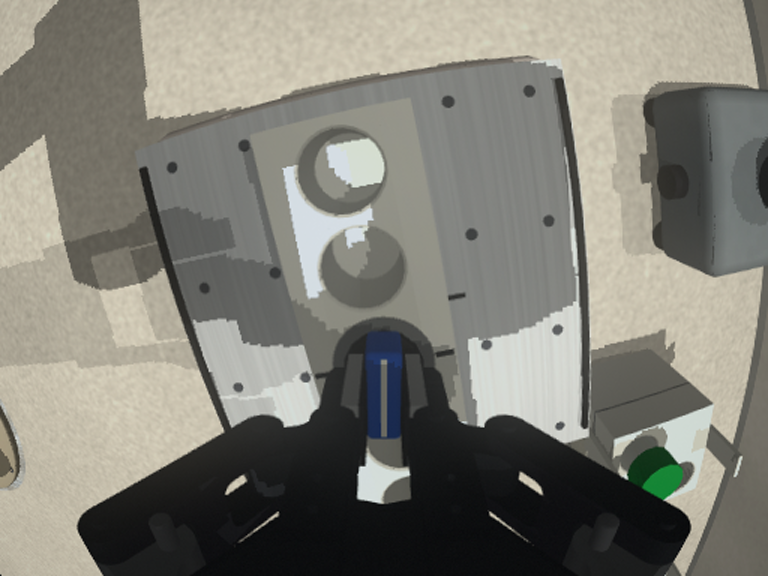

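Call:
{"op": "carry_out", "data": {"plan": [[[0,0,0],[0,0.6,0],0.008],[[0,-0.001,0],[0,0,0],0.008],[[0,-0.001,0],[0,0,0],0.008],[[0,-0.0005,0],[0,0,0],0.008],[[0,0,0],[0,0,0],0.008]]}}

```text
time_s: 26.65
position: [0.583, 0.0946, 0.1754]
tool_rot: [[0.983, 0.001, 0.185], [-0.185, 0.001, 0.983], [0.001, -1.0, 0.001]]
ft_force: [-1.4, 4.8, 6.8]
grip_width: 0.0109
```

Run:
```python
from h import *
go([.5833,.0940,.1727])
```

```text
pos [0.583  0.0946 0.1754] yaw -10.66 tilt [ 9.e-04 -1.e+00  7.e-04] shift tool [ 0.0004  0.0027 -0.0005] F [-1.4  4.8  6.8] tq [ 0.96  0.21 -0.02] w 0.0109 q [-2.3 28.3 73.   0.  78.6  8.4] t 26.65
```

Call:
{"op": "carry_out", "data": {"plan": [[[0,-0.0005,0],[0,0,0],0.008],[[0,-0.0005,0],[0,0,0],0.008],[[0,0,0],[0,0,0],0.008]]}}

```text
time_s: 27.02
position: [0.583, 0.0946, 0.1763]
tool_rot: [[0.983, 0.001, 0.185], [-0.185, 0.001, 0.983], [0.001, -1.0, 0.001]]
ft_force: [0.1, 5.4, 6.2]
grip_width: 0.0111
```

Run:
```python
from h import *
go([.5833,.0940,.1727])
```

```text
pos [0.583  0.0946 0.1763] yaw -10.66 tilt [ 7.e-04 -1.e+00  7.e-04] shift tool [ 0.0004  0.0036 -0.0006] F [0.1 5.4 6.2] tq [0.98 0.22 0.  ] w 0.0111 q [-2.3 28.3 72.9  0.  78.7  8.4] t 27.025
```

Call:
{"op": "carry_out", "data": {"plan": [[[0,-0.0005,0],[0,0,0],0.008],[[0,0,0],[0,0,0],0.008],[[0,0,0],[0,0,0],0.014],[[0,0,0],[0,0,0],0.02],[[0,0,0],[0,0,0],0.03],[[0,0,0],[0,0,0],0.03]]}}

```text
time_s: 27.78
position: [0.5828, 0.0942, 0.1763]
tool_rot: [[0.983, -0.0, 0.186], [-0.186, -0.0, 0.983], [-0.0, -1.0, -0.0]]
ft_force: [0.9, -0.4, 0.1]
grip_width: 0.0297
```

Run:
```python
from h import *
go([.5833,.0940,.1727])
st=env.observe();p=env.get_image("wrist");save(p,"w17.png",scale=1.5)
```

```text
pos [0.5828 0.0942 0.1763] yaw -10.7 tilt [-2.e-04 -1.e+00 -3.e-04] shift tool [ 0.0005  0.0036 -0.0001] F [ 0.9 -0.4  0.1] tq [-0.02  0.01  0.02] w 0.0297 q [-2.3 28.3 72.9 -0.  78.8  8.4] t 27.775
```

View pics/w17.png

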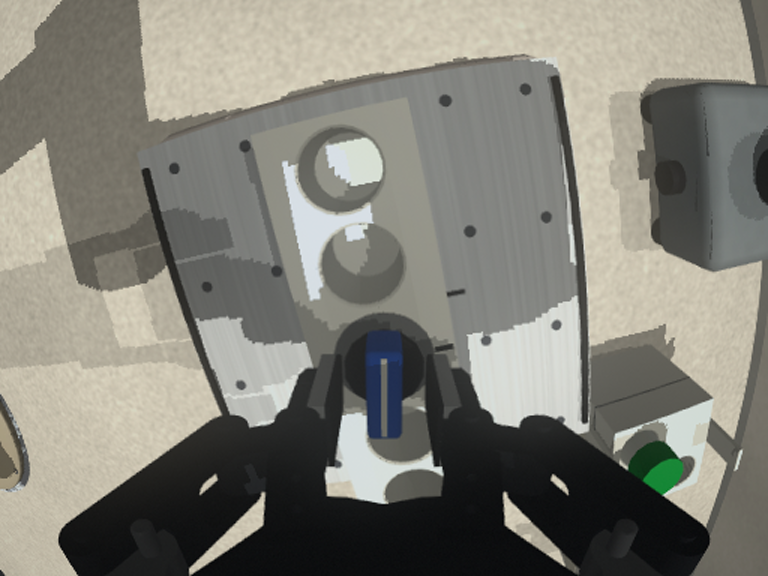

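Call:
{"op": "carry_out", "data": {"plan": [[[0,-0.005,0],[0,0,0],0.04],[[0,-0.015,0],[0,0,0],0.04],[[0,-0.03,0],[0,0,0],0.04],[[0,-0.03,0],[0,0,0],0.04],[[0,-0.02,-0.02],[0,0,0],0.04],[[0,0,-0.03],[0,0,0],0.04],[[0,0,0],[0,0,0],0.04],[[0,0,0],[0,0,0],0.04]]}}

```text
time_s: 28.82
position: [0.5736, 0.0456, 0.277]
tool_rot: [[0.983, 0.001, 0.186], [-0.186, 0.0, 0.983], [0.001, -1.0, 0.0]]
ft_force: [0.8, 0.7, 0.1]
grip_width: 0.0401
```

Run:
```python
from h import *
go([.5833,.0940,.1727])
st=env.observe();p=env.get_image("wrist");save(p,"w18.png",scale=1.5)
s=env.get_image("scene");save(s,"s18.png",scale=1.5);save(s,"s18z.png",(130,250,180,360),4.4)
# wing z check: predicted top at push 7.5mm vs 0
for z in (.1935,.201): print(z,[ (proj(p,[.5833+.017*np.cos(a)*k,.0938+.017*np.sin(a)*k,z],st)*1.5).round(1) for a in [np.radians(-100.7)] for k in (-1,1)])
```

```text
pos [0.5736 0.0456 0.277 ] yaw -10.7 tilt [ 6.e-04 -1.e+00  3.e-04] shift tool [0.0005 0.1043 0.0493] F [0.8 0.7 0.1] tq [ 0.02 -0.03  0.  ] w 0.0401 q [-7.2 22.9 65.1  0.  92.   3.5] t 28.825
0.1935 [array([174.1, 383.6]), array([240.1, 383.6])]
0.201 [array([174.9, 383.6]), array([243. , 383.6])]
```

View pics/w18.png

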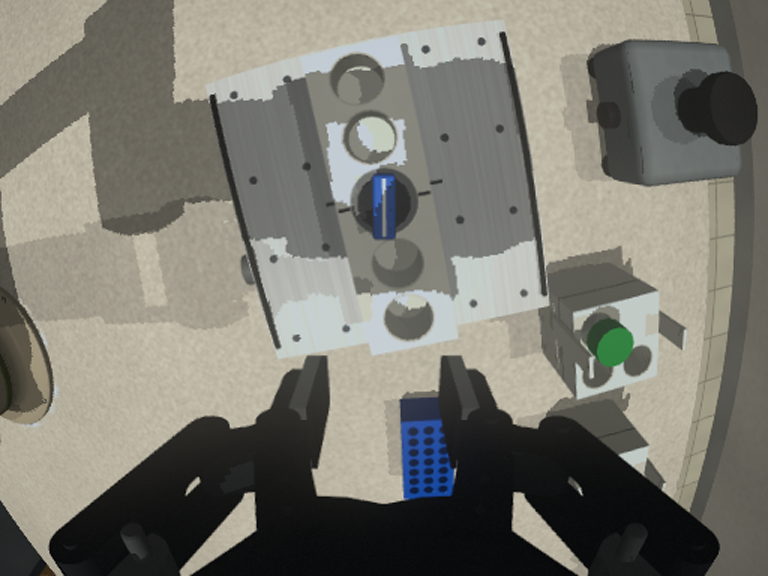

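View pics/s18z.png

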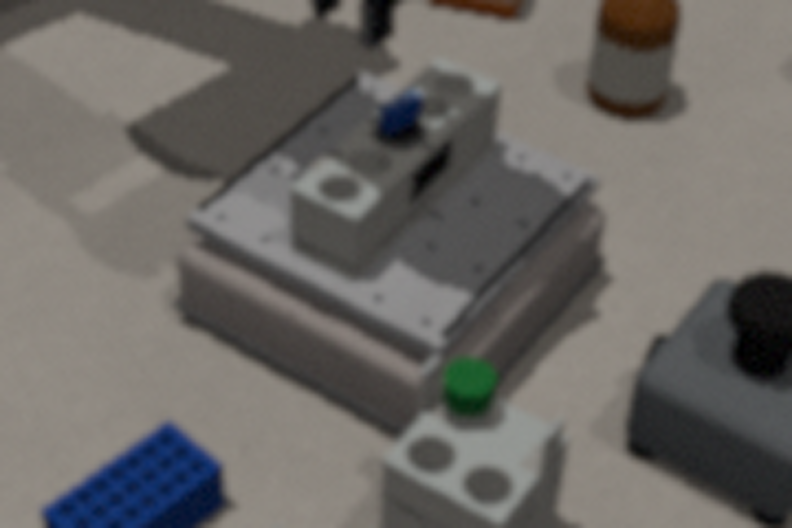

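View pics/s18.png

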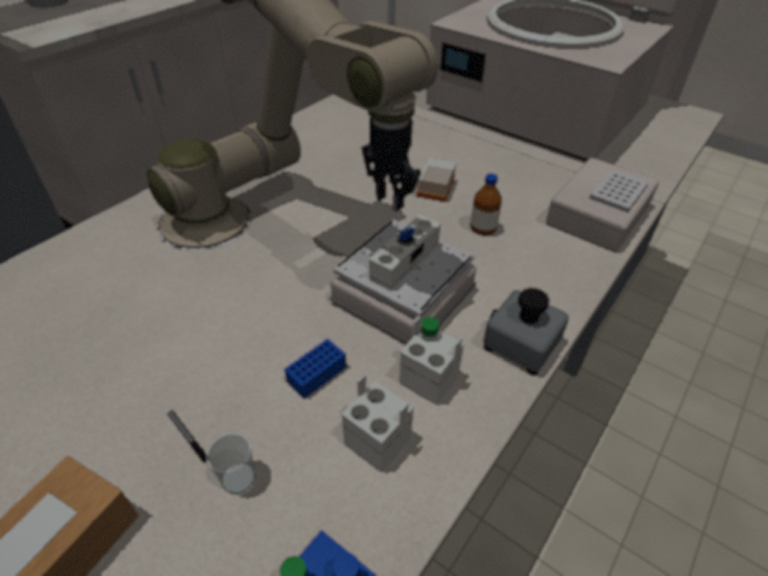

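```bash
python3 -c "
from rig import env
print(env.close_job())"
```

```text
the job is handed in; nothing more can be done
None
```

I set the carrier down over both pins, turned the stud to line up with the slot seen in the wrist camera (15.5° clockwise in world axes, about 17° relative to the platform), and pushed it in. I then turned it about 85° clockwise and let go. The job was handed in at about 29 s of the 72 s allowed.

- **Forces:** The wrist read about 9 N at most vertically (about 5 N sideways) in every reading I took while pressing and turning the stud. I only read it between moves, and it is not the load on the shaker itself, but it is far below the 60 N limit.
- **Lock:** As I eased off, the stud rose with the gripper past the 9.5 mm level, below which it can no longer turn, to about 8 mm, so the bar was in the notch. After release, the last wrist picture puts the wing's top edges where a stud 7.5 mm in would be (about 3 pixels from where a raised stud would show), and its angle had not changed.
- **Carrier:** It measured at the seat within about 1.5 mm and 0.3° before I pressed the stud. I did not measure it again afterwards, but the last pictures show it standing level in the same place.
- **Other things:** In the last scene picture the bystanders stand where they started and the gripper is clear. I compared them by eye, not by measurement.

No check failed. The only disagreement was about 1 mm and 3° between two camera readings of the wing before I gripped it, and it caused no trouble.

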